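Key the vent knob back onto its spindle

ROBOT

A 6-joint arm with a two-finger parallel gripper is mounted at the origin on the work surface. World frame = base frame: x ahead of the robot, y to its left, z up, the work surface at z = 0. Lengths are in m, angles in rad, forces in N, time in s.
With the tool pointing down it reaches from about 0.375 to 0.9 m from the base axis. Payload 3.1 kg.
Tool frame: the origin (TCP) lies between the finger pads; the fingertips stand 8 mm ahead of it and the grasp point (between the pads) lies 11 mm behind it (ctrl.tip_reach is the distance from the TCP to the fingertips, in m); z points along the fingers, y is the direction in which the jaws open and shut (so a half turn about z gives the same grasp; the last joint's range is limited). The gripper opens to 85 mm and grips with 20 to 120 N. Pads are 22 mm wide; open, the fingers measure 114 mm over their backs; the gripper's body (76 mm by 85 mm) begins 54 mm behind the grasp point. The pads swing forward as they close: fully open they stand 13 mm farther back than shut.
Start: joints at [-1.351, 0.527, 1.433, -0, 1.181, -0.178], TCP at [0.243, -0.576, 0.239] pointing down, gripper open.
Joint ranges: [-3.08, 3.08], [-0.75, 2.2], [0.22, 2.44], [-1.43, 4.57], [0, 2.65], [-2.85, 2.85]. Speed limits (rad/s): [2.79, 2.79, 3.14, 3.14, 3.14, 3.14].

INTERFACE

Orientations are given as a unit quaternion [x, y, z, w].
In Python, from rig import ctrl, optics, finish_job, spotter gives the robot as it stands. The module is installed in compiled form; this text tells all that it offers.
- The arm moves only by the shell command python3 -m pendant 'ROWS' [OPENING]. ROWS is JSON, one flat list of numbers, 6 for each row, row after row: the shift along the tool's x, y, z in mm, then the turn, a rotation vector about the tool's x, y, z in degrees. In form: [dx, dy, dz, ax, ay, az, dx, dy, dz, ax, ay, az, ...]. A call has 1 to 20 rows; each row shifts and turns the pose as measured when the row begins, along the tool's axes as they then stand; what a row does not reach is not made up. A row lasts 1/10 s, in which the tool goes at most 50 mm and 8.59 degrees, less where a joint would pass 70% of its speed; a pose out of reach is approached as far as the arm can. A call with a gripper value outside its range is refused whole. OPENING is the finger opening in mm, from 0 to 85.4, set as the call begins (- or left out, the last holds). The fingers move at their own pace and stop on an object; the grip force is fixed at half the most. Time passes only in rows, so rows that do not move let the fingers close. It gives the time, the measured TCP pose, the force and the opening at its end, in the units of the state.
- ctrl.sense(): the state, without advancing time (a new reading comes with each control period).
- optics.capture(name): name is "scene" or "top"; returns the picture (480x640x3 uint8, red, green, blue); there is no depth.
- optics.camera_params(name): a dict with "camera_matrix" (3x3 intrinsics, pixels), "eye" and "orientation" of the camera in the world. Camera axes: x right, y down, z forward; pixel columns grow to the right and rows downward; lengths in m; the calibration is good to about 2 mm. A picture is of the moment at which its call begins. camera_params takes no time and is no camera call.
- finish_job(): hands the job in, once; it reports no verdict.
Trained networks look in the newest picture that a camera, given by its name, has taken for a name from the list of things; names that differ only in an ending like _2 or _b are one class to them, and where a whole thing is asked for, a point or a joint stands for the part that bears it (a point fixed in the world has none). Each returns a list of dicts, best first, with "score" (0 to 1); they miss things now and then, are a little off and sometimes report something else, mostly with a low value. They report only what shows in the picture. A call takes as long as a camera call. They do not tell look-alikes from the thing itself.
- spotter.recognise(camera, query): "bbox" ([left, top, right, bottom] in pixels, round what is visible of it).
- spotter.masks_of(camera, query): "mask" (480x640 bool, what is visible of it) and "bbox" ([left, top, right, bottom] in pixels, round what is visible of it).
- spotter.mark_of(camera, query): "position" ([row, column] in pixels: a listed point, or the origin of a listed thing).
The state is a dict: "time": time; "qpos": joint angles; "dq": joint speeds; "joint_efforts": joint torques, N m; "eef_pos": TCP position; "ee_rot": TCP orientation; "force": force on the tool from outside, world axes, zero at the start; "ft_torque": the same for the moment, N m; "grip_width": finger opening in m.
Only numpy, scipy, OpenCV 4.12 (cv2) and the standard library are available. Lean on these libraries where they do the work, as an engineer would, in place of code of your own. Each camera call takes 0.05 s, during which the arm holds its last target.

TASK

The vent knob has come off. Take the square key out of the bamboo block and let it down into the slot of the vent spindle until it stands on the bottom; then slide the knob down over spindle and key, its keyway over the key, until it sits flat on the spindle's flange, and let go. Feel your way gently, never forcing anything against the vent (keep under about 30 N), and leave the other things on the ledge where they are.

Things in the scene. Friction and masses are not known exactly. Their poses are not given: they have to be found in the camera images.
- vent: Fixed round vent unit; origin at its underside centre, z up. White cover plate 90 mm wide, 12 mm high, small dark pointer ridge at its +x edge. On it a steel spindle: flange 50 mm wide from 12 to 32 mm height, then a round pilot 28 mm wide from 32 to 47 mm height. The spindle turns only stiffly (0.35 N m); its angle is not reported.
- vent_seat (a point): Point on the spindle axis level with the flange's top, where the underside of the knob comes to rest, 32 mm above the ledge; axes as vent (they do not turn with the spindle).
- vent_top (a point): Point on the spindle axis on the pilot's flat top, 47 mm above the ledge. From this top the key slot runs down one side of the pilot (open outwards), then as a closed pocket into the flange, floor 14 mm above the ledge. Seen from above: 11 mm wide, from 8.5 to 19.5 mm off the axis. It points anywhere from 0.3 to 2.1 rad counterclockwise (seen from above) of the vent's +x: find it by look or feel.
- key_center (a point): Centre of the steel key, an upright square bar 10 x 10 x 48 mm, z along it, foot chamfered, any face any way. Starts in the block, foot 6 mm above the ledge, 28 mm showing. Seated: foot 14, top 62 mm above the ledge, axis 14 mm from the spindle's. Hold only its upper 18 mm, else the fingers meet the pilot; once its foot is in the flange pocket it drops freely.
- knob_center (a point): Centre of the round white plastic knob, 56 mm wide, 30 mm tall, 0.1 kg, z up along its axis. Open through bore 30 mm wide with a keyway at its own +x side, 12 mm wide, the whole height, out to 20.5 mm from the axis. Starts flat on the pot base, underside 6 mm above the ledge. On the spindle its underside is at 32 mm and its top at 62 mm, flush with the key's top.
- block: Fixed bamboo block 70 x 70 x 20 mm with one square hole in its centre, 14 mm deep, in which the key stands loosely; origin at the centre of its underside.
- potbase: Fixed flat dark silicone pot base, a disc 130 mm wide, 6 mm thick; the knob lies on it; origin at the centre of its underside.
- dillpot: Bystander, leave alone: white ceramic pot with dill, 96 mm wide, 85 mm tall (greenery to 190); origin at the centre of its underside.
- jar: Bystander, leave alone: closed glass jar, 72 mm wide, 110 mm tall; origin at the centre of its underside.
- dispenser: Bystander, leave alone: clear plastic seed dispenser with a push button on top, 57 x 57 x 105 mm; origin at the centre of its underside.
- marker: Bystander, leave alone: flat bamboo plant marker lying down, 18 x 130 x 5 mm, long side along its y; origin at the centre of its underside.
- gasket: Bystander, leave alone: rubber ring lying flat, 48 mm outside, 34 mm hole, 8 mm thick; origin at the centre of its underside.
- cork: Bystander, leave alone: cork stopper standing, 36 mm wide, 30 mm tall; origin at the centre of its underside.
- spoon: Bystander, leave alone: spoon lying down, 150 mm long along its x; origin at the centre of its underside.
Mind the look-alikes: they are no part of the job. What is shaped like the part that bears knob_center but black or pink is not meant.

How it is judged:
On the way:
1. the key stands on the bottom of the spindle's slot, before the knob is on (z of key_center in the frame of vent below 0.0405 m and horizontal distance between key_center and vent_seat between 0.0115 and 0.0165 m and angle between key_center's own z axis and vertical below 0.09 rad and horizontal distance between knob_center and vent_seat above 0.06 m), for 0.2 s.
At the end, for the whole second after the job is handed in: The key stands in the spindle slot (centre 11.5 to 16.5 mm from the axis, within 2.5 mm of fully down, under 5 degrees of lean) and the knob sits on the flange around it: within 2.2 mm of fully down, centred within 3 mm, level within 3.4 degrees, and let go (z of key_center in the frame of vent below 0.0405 m and horizontal distance between key_center and vent_seat between 0.0115 and 0.0165 m and angle between key_center's own z axis and vertical below 0.09 rad and z of knob_center in the frame of vent between 0.044 and 0.0492 m and horizontal distance between knob_center and vent_seat below 0.003 m and angle between knob_center's own z axis and vertical below 0.06 rad); the robot touches nothing.
It fails at once if anything is forced against the vent (contact force above 30 N) (contact force between vent and anything else above 30 N).
It fails at once if a bystander is shoved more than 30 mm (distance of any of dillpot, jar, dispenser, marker, gasket, cork, spoon from where it was at the start of the episode above 0.03 m).
It also fails if it takes over 72 s, if anything falls off the work surface, if the arm or the gripper's body presses on something with over 40 N, if the wrist force passes 120 N, or if a joint passes its speed limit or range.

## Working session

There is one attempt and no reset: what is moved stays moved. The work goes in short steps, Python scripts to look and compute and a shell command to move; the robot and the scene stay as the last step left them, time stands still between calls to the robot, and variables do not carry over. Pictures are saved under pics/ and viewed, and the job is handed in when it is done.

```bash
mkdir -p pics
cat > h.py <<'E'
import numpy as np, cv2
from scipy.spatial.transform import Rotation as R
from rig import ctrl, optics, finish_job, spotter
def cam(n):
    p=optics.camera_params(n); K=np.array(p["camera_matrix"]); return K,np.array(p["eye"]),p["orientation"]
def rot(o):
    o=np.array(o); return o if o.shape==(3,3) else R.from_quat(o).as_matrix()
def ray(n,u,v,z):
    K,e,o=cam(n); d=rot(o)@np.linalg.inv(K)@np.array([u,v,1.]); return e+d*(z-e[2])/d[2]
def proj(n,P):
    K,e,o=cam(n); c=rot(o).T@(np.array(P)-e); q=K@c; return q[:2]/q[2]
def save(name,im): cv2.imwrite("pics/"+name,cv2.cvtColor(im,cv2.COLOR_RGB2BGR))
E
python3 - <<'E'
from h import *
for n in("scene","top"):
    save(n+"0.png",optics.capture(n)); print(optics.camera_params(n))
print(ctrl.sense())
for n in("scene","top"):
  for q in ["vent","block","key_center","knob_center","vent_top"]:
    print(n,q,[(np.round(d["position"],1).tolist(),round(d["score"],2)) for d in spotter.mark_of(n,q)])
E
```

```text
{'camera_matrix': array([[451.22341235,   0.        , 315.03481009],
       [  0.        , 451.22341235, 236.55941791],
       [  0.        ,   0.        ,   1.        ]]), 'eye': array([1.1741921 , 0.20659079, 1.1437976 ]), 'orientation': array([ 0.54977344,  0.79040791, -0.21752589, -0.1602716 ])}
{'camera_matrix': array([[614.4101106 ,   0.        , 317.98106305],
       [  0.        , 614.4101106 , 232.47862536],
       [  0.        ,   0.        ,   1.        ]]), 'eye': array([ 0.25361921, -0.01533409,  1.37254572]), 'orientation': array([ 0.72222042, -0.683183  ,  0.07397829, -0.07865031])}
{'time': 0.1, 'qpos': array([-1.35052249e+00,  5.28390968e-01,  1.43378297e+00, -2.02605531e-05,
        1.18138187e+00, -1.78539792e-01]), 'dq': array([-0.00165839, -0.00234728, -0.00300982,  0.00051416,  0.00151201,
        0.00140564]), 'joint_efforts': array([-6.41978422e-04, -4.43305957e+01, -1.78586018e+01, -3.03326615e-04,
        3.85988955e-03,  3.55275404e-06]), 'eef_pos': array([ 0.242563  , -0.57532873,  0.23841773]), 'ee_rot': array([ 9.80183017e-01,  1.98091617e-01, -2.98471154e-05, -9.81167530e-04]), 'force': array([-0.76563443,  0.12998525,  0.28848656]), 'ft_torque': array([ 0.00857349,  0.02718706, -0.00856105]), 'grip_width': 0.08534417122030664}
scene vent [([264.1, 308.5], 0.76), ([221.1, 234.0], 0.6)]
scene block [([219.3, 233.8], 0.84)]
scene key_center [([214.8, 235.5], 0.53)]
scene knob_center [([295.2, 384.3], 0.82), ([223.5, 419.0], 0.72), ([232.5, 366.3], 0.64), ([255.2, 403.7], 0.63), ([293.0, 459.7], 0.63)]
scene vent_top [([252.3, 307.2], 0.96)]
top vent []
top block [([241.2, 431.1], 0.97), ([160.3, 352.1], 0.4)]
top key_center [([241.9, 433.4], 0.5)]
top knob_center [([269.6, 259.2], 0.86), ([254.5, 205.8], 0.76), ([308.7, 189.5], 0.69), ([193.8, 218.8], 0.59)]
top vent_top []
```

View pics/scene0.png

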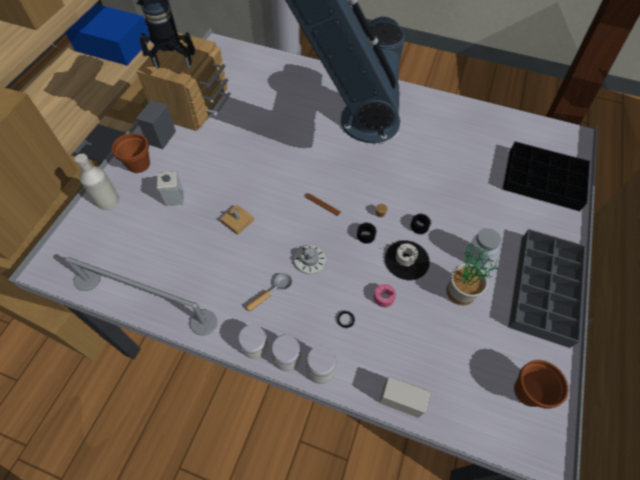

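View pics/top0.png

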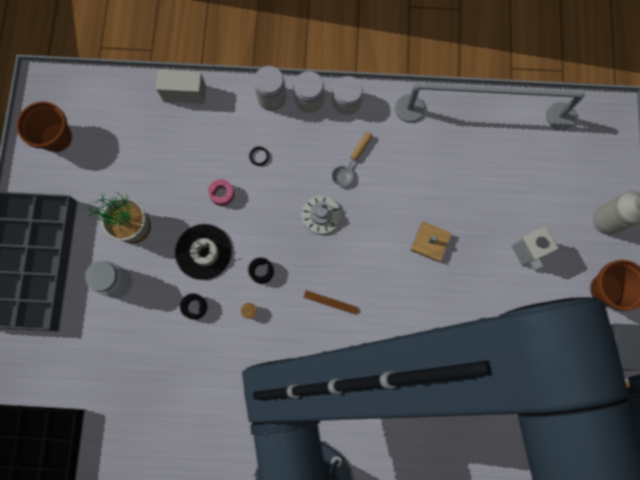

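Scene view: vent at (310,258), block with key at (237,218), white knob on the black pot base at (407,256). Look-alikes: black knobs at (367,232) and (421,224), and a pink one at (385,295). The white one on the base fits, since the knob is white and lies on the pot base. I'll confirm it in crops.

Run:
```python
from h import *
t=cv2.imread("pics/top0.png"); s=cv2.imread("pics/scene0.png")
def c(im,u,v,r=32,k=390): return cv2.resize(im[v-r:v+r,u-r:u+r],(k,k),interpolation=cv2.INTER_CUBIC)
cv2.imwrite("pics/c1.png",np.vstack([np.hstack([c(t,321,215,25,290),c(t,204,251,25,290)]),np.hstack([c(s,310,258,25,290),c(s,407,256,25,290)])]))
cv2.imwrite("pics/c2.png",np.hstack([c(t,432,241,25),c(s,237,218,25)]))
print("vent",ray("scene",307.2,252.3,.047))
print("block",ray("scene",233.8,219.3,0.0),ray("top",431.1,241.2,0.))
print("key",ray("scene",235.5,214.8,.03),ray("top",433.4,241.9,.03))
for q in ["vent","potbase","block"]:
  for n in("top","scene"):
    for d in spotter.masks_of(n,q)[:2]:
      m=d["mask"]; v,u=np.nonzero(m); print(n,q,round(d["score"],2),np.round(d["bbox"]),u.mean(),v.mean(),len(u))
```

```text
vent [ 0.59751876 -0.01147617  0.047     ]
block [ 0.54372997 -0.26939487  0.        ] [ 0.54878111 -0.25636617  0.        ]
key [ 0.54398    -0.25911312  0.03      ] [ 0.54102006 -0.25624291  0.03      ]
top vent 0.76 [299. 195. 340. 231.] 320.3730224812656 214.94754371357203 1201
scene vent 0.74 [296. 246. 324. 272.] 309.9054441260745 259.03581661891116 698
top potbase 0.65 [171. 224. 233. 279.] 202.06940509915015 251.27762039660055 2118
scene potbase 0.83 [385. 241. 428. 278.] 407.53244078269825 261.89907312049434 971
top block 0.7 [412. 220. 449. 262.] 429.82859941234085 241.2350636630754 1021
top block 0.47 [301. 195. 340. 232.] 320.2378246753247 214.68019480519482 1232
scene block 0.67 [218. 203. 256. 233.] 237.5730769230769 219.4903846153846 520
```

View pics/c1.png

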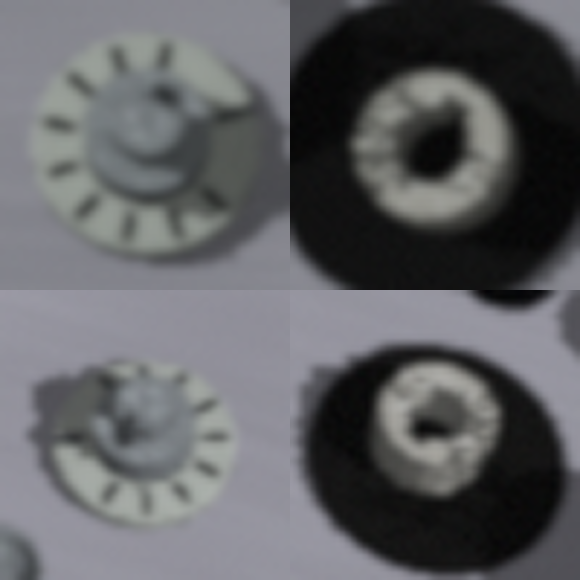

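View pics/c2.png

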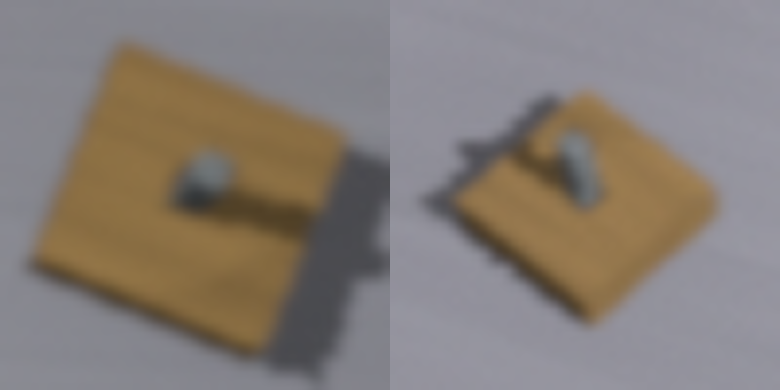

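```bash
cat >> h.py <<'E'
from scipy.optimize import minimize
def sil(n,P,S=4):
    q=np.array([proj(n,p) for p in P]); h=cv2.convexHull(((q+0.5)*S*16).astype(np.int32))
    im=np.zeros((480*S,640*S),np.uint8); cv2.fillConvexPoly(im,h,1,shift=4); return im
def disc(r,z0,z1,N=48):
    a=np.arange(N)*2*np.pi/N; return np.concatenate([np.c_[r*np.cos(a),r*np.sin(a),0*a+z] for z in(z0,z1)])
def box(a,b,z0,z1): return np.array([[x,y,z] for x in(-a/2,a/2) for y in(-b/2,b/2) for z in(z0,z1)])
def fit(n,mask,parts,x0,S=4):
    M=cv2.resize(mask.astype(np.float32),None,fx=S,fy=S,interpolation=cv2.INTER_CUBIC)>.5
    def f(x):
        c,s=np.cos(x[2]/50),np.sin(x[2]/50); U=0
        for P in parts: U=U|sil(n,P@np.array([[c,s,0],[-s,c,0],[0,0,1]])+[x[0]/1e3,x[1]/1e3,0],S)
        U=U>0; return -(U&M).sum()/(U|M).sum()
    r=minimize(f,x0,method="Nelder-Mead",options=dict(initial_simplex=np.array([x0]+[np.array(x0)+d for d in np.eye(3)*8]),xatol=.05,fatol=1e-5))
    return r.x[:2],r.x[2]/50,-r.fun
E
python3 - <<'E'
from h import *
def m(n,q,i=0): return spotter.masks_of(n,q)[i]["mask"]
optics.capture("top");optics.capture("scene")
for n in("top","scene"):
    print(n,"vent",fit(n,m(n,"vent"),[disc(.045,0,.012),disc(.025,.012,.032),disc(.014,.032,.047)],[597,-12,0]))
    print(n,"block",fit(n,m(n,"block"),[box(.07,.07,0,.02),box(.01,.01,.02,.054)],[545,-257,-20]))
    print(n,"potbase",fit(n,m(n,"potbase")|m(n,"knob_center"),[disc(.065,0,.006),disc(.028,.006,.036)],list(ray(n,*((203,250) if n=="top" else (407,256)),.01)[:2]*1000)+[0]))
    for d in spotter.masks_of(n,"knob_center"):
        print(np.round(d["bbox"]),d["score"])
    d=[d for d in spotter.masks_of(n,"knob_center") if abs(d["bbox"][0]-(188 if n=="top" else 396))<8]
    if d: print(n,"knob",fit(n,d[0]["mask"],[disc(.028,.006,.036)],list(ray(n,*((203,250) if n=="top" else (407,256)),.03)[:2]*1000)+[0]))
E
```

```text
Traceback (most recent call last):
  File "h.py", line 26, in fit
    r=minimize(f,x0,method="Nelder-Mead",options=dict(initial_simplex=np.array([x0]+[np.array(x0)+d for d in np.eye(3)*8]),xatol=.05,fatol=1e-5))
  File "h.py", line 24, in f
    for P in parts: U=U|sil(n,P@np.array([[c,s,0],[-s,c,0],[0,0,1]])+[x[0]/1e3,x[1]/1e3,0],S)
                        ~~~^^^^^^^^^^^^^^^^^^^^^^^^^^^^^^^^^^^^^^^^^^^^^^^^^^^^^^^^^^^^^^^^^^
  File "h.py", line 15, in sil
    q=np.array([proj(n,p) for p in P]); h=cv2.convexHull(((q+0.5)*S*16).astype(np.int32))
                ~~~~^^^^^
  File "h.py", line 11, in proj
    K,e,o=cam(n); c=rot(o).T@(np.array(P)-e); q=K@c; return q[:2]/q[2]
          ~~~^^^
  File "h.py", line 5, in cam
    p=optics.camera_params(n); K=np.array(p["camera_matrix"]); return K,np.array(p["eye"]),p["orientation"]
ValueError: time passes only in moves, steps and waits
```

```bash
python3 - <<'E'
s=open('h.py').read()
s=s.replace('''def cam(n):
    p=optics''','''import functools
@functools.lru_cache
def cam(n):
    p=optics''')
open('h.py','w').write(s)
E
cat > t.py <<'E'
from h import *
def m(n,q,i=0): return spotter.masks_of(n,q)[i]["mask"]
optics.capture("top");optics.capture("scene")
for n in("top","scene"):
    print(n,"vent",fit(n,m(n,"vent"),[disc(.045,0,.012),disc(.025,.012,.032),disc(.014,.032,.047)],[597,-12,0]))
    print(n,"block",fit(n,m(n,"block"),[box(.07,.07,0,.02),box(.01,.01,.02,.054)],[545,-257,-20]))
    K=spotter.masks_of(n,"knob_center")
    for d in K:
        print(np.round(d["bbox"]),d["score"])
    u0=(203,250) if n=="top" else (407,256)
    d=[d for d in K if abs(np.mean(d["bbox"][0::2])-u0[0])<6]
    x0=list(ray(n,*u0,.02)[:2]*1000)+[0]
    if d: print(n,"knob",fit(n,d[0]["mask"],[disc(.028,.006,.036)],x0))
    P=m(n,"potbase")
    if d: print(n,"potbase",fit(n,P|d[0]["mask"],[disc(.065,0,.006),disc(.028,.006,.036)],x0))
print(ctrl.sense()["time"])
E
python3 t.py
```

```text
top vent (array([ 5.95673068e+02, -4.50775584e-01]), np.float64(-0.1417213181675335), np.float64(0.9390089588500279))
top block (array([ 546.55310002, -251.97037822]), np.float64(-0.3510885537389275), np.float64(0.9267929473433405))
[191. 240. 217. 266.] 0.96
[207. 178. 236. 207.] 0.75
[247. 255. 278. 286.] 0.64
[179. 291. 207. 318.] 0.56
top knob (array([491.3832704 , 254.89234357]), np.float64(0.0976857776955626), np.float64(0.806778951773198))
top potbase (array([496.05881858, 261.42833658]), np.float64(0.036349352991948046), np.float64(0.9789461049093746))
scene vent (array([592.62999172,  -4.70615327]), np.float64(-0.02349048222603012), np.float64(0.9100423623224521))
scene block (array([ 544.73493809, -256.56956624]), np.float64(-0.35564931708577885), np.float64(0.8950106157112526))
[356. 222. 375. 248.] 0.83
[375. 283. 393. 306.] 0.68
[396. 245. 421. 268.] 0.67
[407. 213. 434. 236.] 0.58
scene knob (array([488.15976283, 252.20650704]), np.float64(0.2502277467662149), np.float64(0.8801885358065987))
scene potbase (array([494.3652395 , 256.70340076]), np.float64(-0.004660192999348825), np.float64(0.9532837987872577))
1.55
```

```bash
cat > ov.py <<'E'
from h import *
def crop(n,f,u,v,r,k): 
    im=cv2.imread("pics/"+f)[v-r:v+r,u-r:u+r]; return cv2.resize(im,(k,k),interpolation=cv2.INTER_CUBIC)
def pts(n,P,u,v,r,k): return np.array([((proj(n,p)-[u-r-.5,v-r-.5])*k/(2*r)) for p in P])
def draw(im,q,c): cv2.polylines(im,[np.round(q).astype(np.int32)],True,c,1)
def ring(c,r,z,N=60):
    a=np.arange(N)*2*np.pi/N; return np.c_[c[0]+r*np.cos(a),c[1]+r*np.sin(a),0*a+z]
E
python3 - <<'E'
from ov import *
out=[]
for n,(u,v),c in(("top",(321,213),(.5957,-.0005)),("scene",(310,256),(.5926,-.0047))):
    r=24;k=400
    a=crop(n,n+"0.png",u,v,r,k); b=a.copy()
    for rr,z in((.045,.012),(.025,.032),(.014,.047)): draw(b,pts(n,ring(c,rr,z),u,v,r,k),(0,0,255))
    for ang in np.arange(0,6.28,np.pi/4):
        q=pts(n,[[c[0]+.045*np.cos(ang),c[1]+.045*np.sin(ang),.012],[c[0]+.05*np.cos(ang),c[1]+.05*np.sin(ang),.012]],u,v,r,k); draw(b,q,(0,255,0) if ang==0 else (255,0,0))
    out.append(np.hstack([a,b]))
cv2.imwrite("pics/v1.png",cv2.resize(np.vstack(out),(600,600))); cv2.imwrite("pics/v2.png",out[0]);cv2.imwrite("pics/v3.png",out[1])
E
```

```text
(no output)
```

View pics/v2.png

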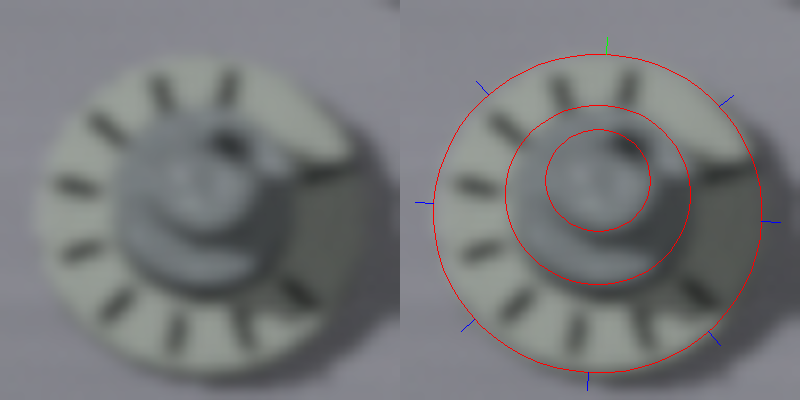

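View pics/v3.png

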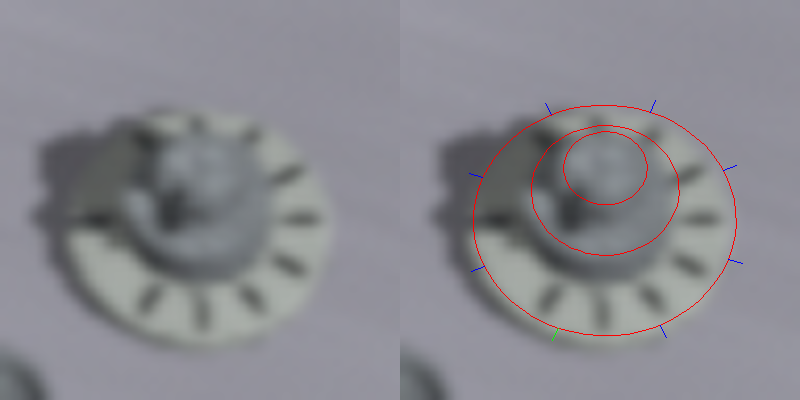

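Top view: plate centre at about (321,214), slot notch dark at about (324,205), and the vent pointer probably to the right at (336,210). The slot therefore points about −40° in the world, roughly 0.6 rad CCW of the pointer. The white knob on the pot base is confirmed. Next I go above the block.

```bash
cat >> h.py <<'E'
def go(x,y,z,yaw=None):
    s=ctrl.sense(); Rm=R.from_quat(s["ee_rot"]); p=s["eef_pos"]
    d=Rm.inv().apply(np.array([x,y,z])-p)*1000
    tx=Rm.as_matrix()[:,0]; cy=np.arctan2(tx[1],tx[0])
    if yaw is None: yaw=cy
    T=R.from_euler('z',yaw)*R.from_euler('x',np.pi)
    rv=(Rm.inv()*T).as_rotvec(degrees=True)
    print("t",round(s["time"],2),"pos",np.round(p*1000,2),"yaw",round(cy,4),"F",np.round(s["force"],1),"w",round(s["grip_width"]*1000,2))
    print("delta tool mm",np.round(d,2),"rot deg",np.round(rv,2))
E
python3 -c "
from h import *
go(.5457,-.2545,.2,1.218)"
```

```text
t 1.55 pos [ 242.76 -575.93  239.3 ] yaw 0.3988 F [-0.7 -0.1 -0.6] w 85.74
delta tool mm [ 403.99 -178.56   39.31] rot deg [  0.    -0.   -46.94]
```

```bash
python3 -m pendant '[45,-20,0,0,0,0, 45,-20,0,0,0,0, 45,-20,0,0,0,0, 45,-20,0,0,0,0, 45,-20,0,0,0,0, 45,-20,4,0,0,0, 45,-20,5,0,0,0, 45,-20,15,0,0,0, 44,-18,15,0,0,0, 0,0,0,0,0,-8, 0,0,0,0,0,-8, 0,0,0,0,0,-8, 0,0,0,0,0,-8, 0,0,0,0,0,-8, 0,0,0,0,0,-7]' 40
python3 - <<'E'
from h import *
go(.5457,-.2545,.1,1.218)
for n in("scene","top"): save(n+"1.png",optics.capture(n))
E
```

```text
time: 3.05
eef_pos: [0.5551, -0.2517, 0.1998]
ee_rot: [0.811, 0.585, -0.0, 0.005]
force: [0.5, 0.6, -0.5]
grip_width: 0.0399
t 3.05 pos [ 555.12 -251.73  199.84] yaw 1.2507 F [ 0.5  0.6 -0.5] w 39.92
delta tool mm [-4.94 -8.85 99.81] rot deg [0.45 0.37 1.87]
```

View pics/scene1.png

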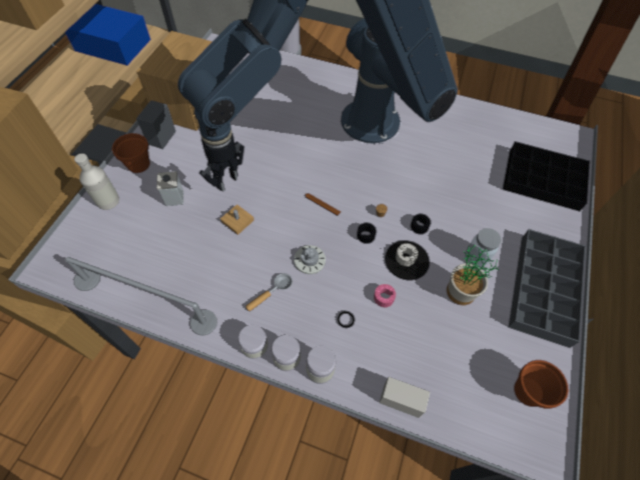

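View pics/top1.png

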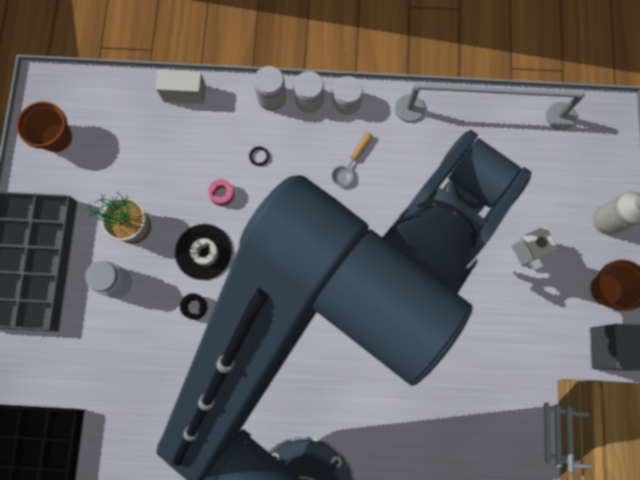

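Scene: the gripper hovers at (220,175) above the block at (237,219). The arm hides the block in the top view. I descend part way and check.

```bash
python3 -m pendant '[-5,-9,50,0.4,0.4,1.9, 0,0,50,0,0,0, 0,0,0,0,0,0]'
python3 - <<'E'
from h import *
go(.5457,-.2545,.1,1.218)
save("scene2.png",optics.capture("scene"))
from ov import *
cv2.imwrite("pics/s2.png",crop("scene","scene2.png",232,205,34,600))
E
```

```text
time: 3.45
eef_pos: [0.5482, -0.2561, 0.1009]
ee_rot: [0.825, 0.565, 0.002, 0.004]
force: [0.3, -0.6, 0.4]
grip_width: 0.0402
t 3.45 pos [ 548.24 -256.1   100.85] yaw 1.2015 F [ 0.3 -0.6  0.4] w 40.22
delta tool mm [ 0.58 -2.96  0.82] rot deg [ 0.49  0.07 -0.95]
```

View pics/s2.png

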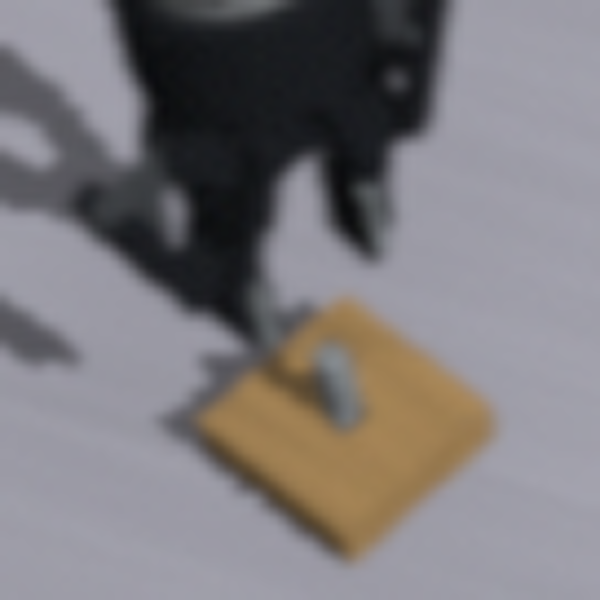

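Run:
```python
from h import *
s=ctrl.sense();Rm=R.from_quat(s["ee_rot"]);p=s["eef_pos"]
for dz in(-.005,0,.004,.008):
  for y in(-.0205,.0205):
    for x in (-.011,.011):
      q=proj("scene",p+Rm.apply([x,y,dz])); print(dz,y,x,np.round((q-[232-34.5,205-34.5])*600/68,0))
for c in((.5447,-.2566),(.5457,-.2545)):
  for z in(.02,.054):
    print(c,z,np.round((proj("scene",[*c,z])-[232-34.5,205-34.5])*600/68,0))
```

```text
-0.005 -0.0205 -0.011 [321. 211.]
-0.005 -0.0205 0.011 [369. 248.]
-0.005 0.0205 -0.011 [227. 287.]
-0.005 0.0205 0.011 [275. 325.]
0 -0.0205 -0.011 [323. 220.]
0 -0.0205 0.011 [371. 257.]
0 0.0205 -0.011 [229. 297.]
0 0.0205 0.011 [277. 335.]
0.004 -0.0205 -0.011 [325. 228.]
0.004 -0.0205 0.011 [372. 265.]
0.004 0.0205 -0.011 [231. 304.]
0.004 0.0205 0.011 [278. 342.]
0.008 -0.0205 -0.011 [327. 235.]
0.008 -0.0205 0.011 [374. 272.]
0.008 0.0205 -0.011 [233. 311.]
0.008 0.0205 0.011 [280. 349.]
(0.5447, -0.2566) 0.02 [345. 411.]
(0.5447, -0.2566) 0.054 [331. 354.]
(0.5457, -0.2545) 0.02 [350. 415.]
(0.5457, -0.2545) 0.054 [336. 358.]
```

```bash
python3 -c "
from h import *
go(.545,-.2560,.047,1.218)"
```

```text
t 3.5 pos [ 550.12 -257.37  104.3 ] yaw 1.2021 F [ 0.4 -0.3  1.3] w 39.87
delta tool mm [-0.42 -6.1  57.22] rot deg [ 0.82  0.16 -0.91]
```

```bash
python3 -m pendant '[-0.4,-4,10,0.5,0,-0.9, 0,0,0,0,0,0, 0,0,0,0,0,0]'; python3 -c "
from h import *
go(.545,-.2560,.047,1.218)"; python3 -m pendant '[0,0,0,0,0,0]';python3 -c "
from h import *
go(.545,-.2560,.047,1.218)"
```

```text
time: 3.8
eef_pos: [0.5495, -0.2586, 0.0997]
ee_rot: [0.82, 0.572, 0.002, 0.008]
force: [-0.3, -0.4, -0.0]
grip_width: 0.0401
t 3.8 pos [ 549.53 -258.55   99.7 ] yaw 1.2171 F [-0.3 -0.4 -0. ] w 40.11
delta tool mm [ 1.12 -5.93 52.61] rot deg [ 0.86  0.32 -0.05]
time: 3.9
eef_pos: [0.5503, -0.259, 0.1015]
ee_rot: [0.82, 0.572, 0.003, 0.009]
force: [-1.0, 0.4, 0.4]
grip_width: 0.04
t 3.9 pos [ 550.33 -258.99  101.51] yaw 1.2169 F [-1.   0.4  0.4] w 39.99
delta tool mm [ 1.31 -7.02 54.39] rot deg [ 1.03  0.37 -0.06]
```

```bash
for i in 1 2 3; do python3 -m pendant '[0,0,0,0,0,0]' | head -3; done; python3 -m pendant '[0,0,10,0,0,0]' | head -3;python3 -m pendant '[0,0,10,0,0,0]' | head -3; python3 -m pendant '[0,0,0,0,0,0]' | head -3;python3 -m pendant '[0,0,0,0,0,0]' | head -3
```

```text
time: 4.0
eef_pos: [0.5511, -0.2594, 0.103]
ee_rot: [0.82, 0.572, 0.003, 0.011]
time: 4.1
eef_pos: [0.5516, -0.2597, 0.1041]
ee_rot: [0.82, 0.572, 0.003, 0.011]
time: 4.2
eef_pos: [0.5518, -0.2598, 0.1047]
ee_rot: [0.82, 0.572, 0.003, 0.012]
time: 4.3
eef_pos: [0.5531, -0.2607, 0.0959]
ee_rot: [0.82, 0.572, 0.004, 0.014]
time: 4.4
eef_pos: [0.5533, -0.2609, 0.0853]
ee_rot: [0.82, 0.572, 0.004, 0.014]
time: 4.5
eef_pos: [0.5523, -0.2602, 0.0833]
ee_rot: [0.82, 0.572, 0.004, 0.012]
time: 4.6
eef_pos: [0.552, -0.2599, 0.0824]
ee_rot: [0.82, 0.572, 0.003, 0.011]
```

```bash
for i in 1; do python3 -c "
from h import *
go(.545,-.2560,.06,1.218)"; done
```

```text
t 4.6 pos [ 551.97 -259.94   82.42] yaw 1.2168 F [-0.   0.2 -0.4] w 40.11
delta tool mm [ 1.45 -8.4  22.23] rot deg [ 1.3   0.44 -0.06]
```

```bash
python3 -m pendant '[1.5,-8.4,5,1.3,0.4,0, 0,0,6,0,0,0, 0,0,6,0,0,0]'; python3 -c "
from h import *
go(.545,-.2560,.06,1.218)"
```

```text
time: 4.9
eef_pos: [0.5442, -0.2555, 0.0643]
ee_rot: [0.821, 0.572, -0.001, -0.001]
force: [-0.0, 1.0, 0.5]
grip_width: 0.04
t 4.9 pos [ 544.24 -255.5    64.29] yaw 1.2168 F [-0.   1.   0.5] w 39.98
delta tool mm [-0.21  0.89  4.28] rot deg [-0.08  0.01 -0.07]
```

```bash
python3 -m pendant '[-0.2,0.9,6,0,0,0, 0,0,6,0,0,0, 0,0,4,0,0,0, 0,0,0,0,0,0]'; python3 -c "
from h import *
go(.545,-.2560,.047,1.218)"
```

```text
time: 5.3
eef_pos: [0.5444, -0.2556, 0.0454]
ee_rot: [0.821, 0.572, -0.001, -0.002]
force: [0.1, 0.2, -0.5]
grip_width: 0.0399
t 5.3 pos [ 544.42 -255.65   45.39] yaw 1.2167 F [ 0.1  0.2 -0.5] w 39.92
delta tool mm [-0.13  0.66 -1.61] rot deg [-0.21 -0.02 -0.07]
```

```bash
python3 -m pendant '[-0.1,0.6,-1.6,-0.2,0,0]'
python3 - <<'E'
from h import *
from ov import *
go(.545,-.2560,.047,1.218)
save("scene3.png",optics.capture("scene"))
cv2.imwrite("pics/s3.png",crop("scene","scene3.png",235,210,24,600))
E
```

```text
time: 5.4
eef_pos: [0.5449, -0.2559, 0.0467]
ee_rot: [0.821, 0.572, 0.0, -0.0]
force: [0.0, 0.0, 0.0]
grip_width: 0.04
t 5.4 pos [ 544.9  -255.87   46.71] yaw 1.2168 F [0. 0. 0.] w 40.01
delta tool mm [-0.08  0.14 -0.29] rot deg [-0.03 -0.03 -0.07]
```

View pics/s3.png

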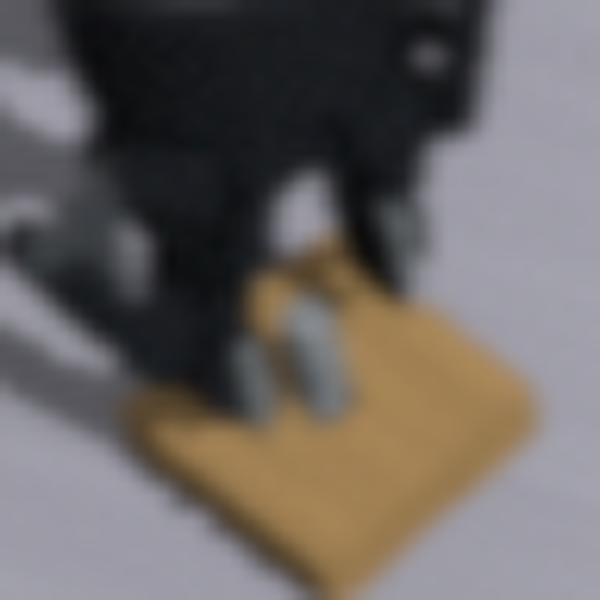

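Scene crop: the key at (305..330, 300..410) stands between the pads at (255,390) and (400,240). I close on it.

```bash
python3 -m pendant '[0,0,0,0,0,0, 0,0,0,0,0,0, 0,0,0,0,0,0, 0,0,0,0,0,0]' 0; python3 -m pendant '[0,0,0,0,0,0, 0,0,0,0,0,0]'; python3 -c "
from h import *
go(.545,-.2560,.047,1.218)"
```

```text
time: 5.85
eef_pos: [0.5457, -0.2565, 0.0484]
ee_rot: [0.821, 0.572, 0.001, 0.001]
force: [-0.1, 0.9, -1.0]
grip_width: 0.0078
time: 6.05
eef_pos: [0.5457, -0.2564, 0.0484]
ee_rot: [0.821, 0.572, 0.001, 0.001]
force: [-0.1, 0.3, -0.2]
grip_width: 0.0079
t 6.05 pos [ 545.73 -256.43   48.44] yaw 1.2168 F [-0.1  0.3 -0.2] w 7.88
delta tool mm [ 0.15 -0.84  1.44] rot deg [ 0.15  0.02 -0.07]
```

```bash
python3 -m pendant '[0,0,-10,0,0,0, 0,0,-15,0,0,0, 0,0,-25,0,0,0, 0,0,-25,0,0,0, 0,0,0,0,0,0, 0,0,0,0,0,0]'
python3 - <<'E'
from h import *
from ov import *
go(.545,-.2560,.12,1.218)
save("scene4.png",optics.capture("scene"))
cv2.imwrite("pics/s4.png",crop("scene","scene4.png",228,195,30,600))
E
```

```text
time: 6.65
eef_pos: [0.5457, -0.2564, 0.1301]
ee_rot: [0.821, 0.572, 0.001, 0.002]
force: [0.8, 0.9, -0.1]
grip_width: 0.008
t 6.65 pos [ 545.69 -256.41  130.09] yaw 1.2169 F [ 0.8  0.9 -0.1] w 7.95
delta tool mm [ 0.15 -0.83 10.09] rot deg [ 0.24  0.05 -0.06]
```

View pics/s4.png

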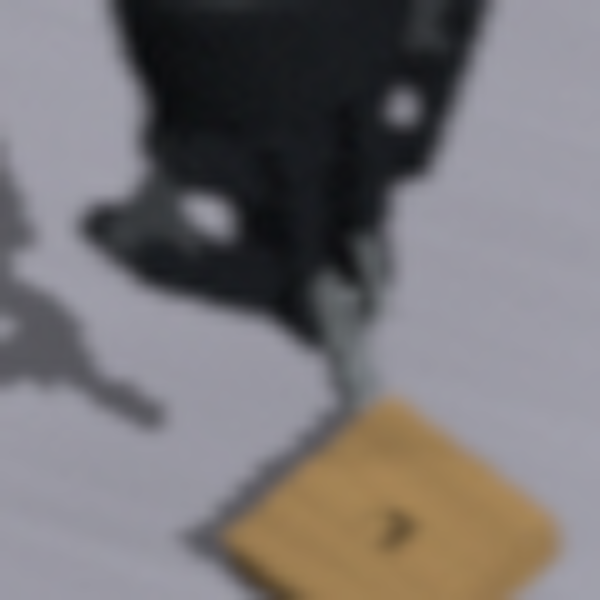

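Run:
```python
from h import *
def px(c,u,v,r,k): return (u-r-.5+c[0]*2*r/k, v-r-.5+c[1]*2*r/k)
s=ctrl.sense();Rm=R.from_quat(s["ee_rot"])
print("hole",ray("scene",*px((395,530),228,195,30,600),.02))
q=ray("scene",*px((357,398),228,195,30,600),.1301-.0424); print("foot",q, "tool off mm",Rm.inv().apply(q-s["eef_pos"])*1000)
for x in(-3,0,3):
  P=[s["eef_pos"]+Rm.apply(np.array([x,0,z])/1e3) for z in(8,42.4)]
  print(x,[np.round((proj("scene",p)-[228-30.5,195-30.5])*10,0) for p in P])
print([ (np.round(d["position"],1),round(d["score"],2)) for d in spotter.mark_of("scene","key_center")], proj("scene",s["eef_pos"]+Rm.apply([0,0,.0184])))
```

```text
hole [ 0.54555825 -0.25494106  0.02      ]
foot [ 0.54614008 -0.25666243  0.0877    ] tool off mm [ 0.07841747 -0.09101815 42.45216252]
-3 [array([332., 320.]), array([349., 392.])]
0 [array([340., 326.]), array([357., 398.])]
3 [array([347., 332.]), array([364., 404.])]
[(array([196. , 231.5]), 0.47)] [231.98988436 199.31089099]
```

The key is out and held upright. The scene camera agrees with the arm to within about 1 mm. Next I refine the vent and slot position in the scene view.

Run:
```python
from ov import *
n="scene";u,v,r,k=309,255,16,600
a=crop(n,"scene4.png",u,v,r,k)
a=cv2.convertScaleAbs(a,alpha=1.5,beta=-70)
cv2.imwrite("pics/p0.png",a)
b=a.copy();c=(.5945,-.0055)
for rr,z in((.045,.012),(.045,0),(.025,.032),(.025,.012),(.014,.047),(.014,.032)): draw(b,pts(n,ring(c,rr,z),u,v,r,k),(0,0,255))
cv2.imwrite("pics/p1.png",b)
```

```text
(no output)
```

View pics/p0.png

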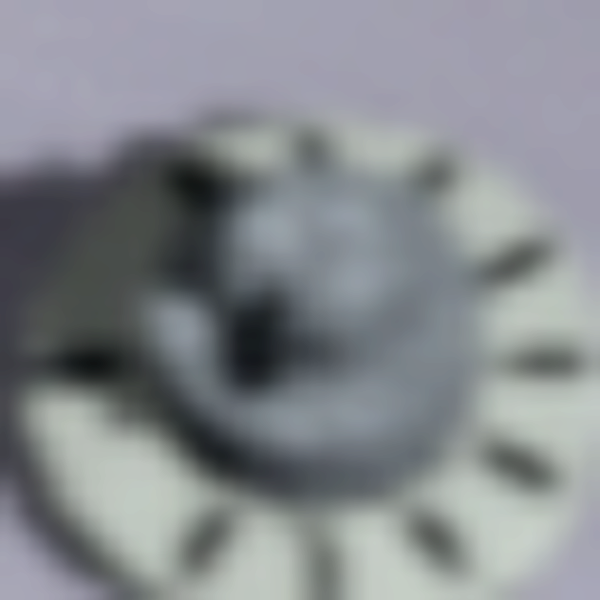

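View pics/p1.png

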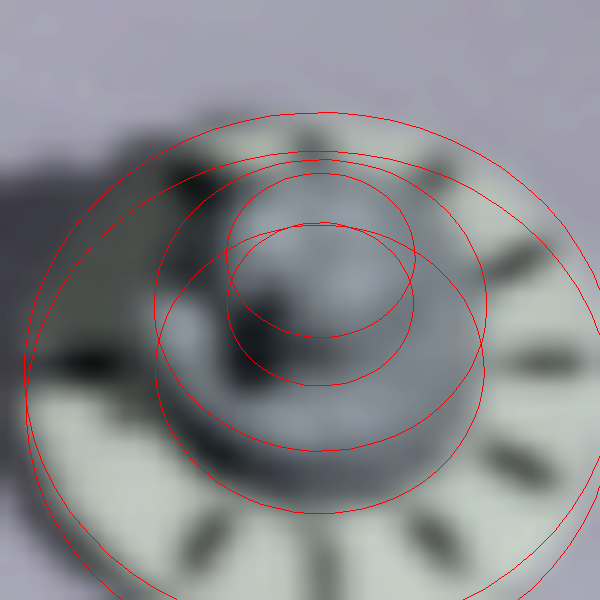

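Run:
```python
from ov import *
def go(n,f,u,v,r,k,c,angs):
    out=[]
    for ang in angs:
        a=crop(n,f,u,v,r,k); a=cv2.convertScaleAbs(a,alpha=1.5,beta=-70)
        e=np.array([np.cos(ang),np.sin(ang)]);t=np.array([-e[1],e[0]])
        for rr,z in((.025,.032),(.014,.047)): draw(a,pts(n,ring(c,rr,z),u,v,r,k),(0,0,255))
        for (r0,r1,z) in((.0085,.013,.047),(.0085,.0195,.032)):
            P=[[*(np.array(c)+e*ra+t*w),z] for ra,w in((r0,-.0055),(r1,-.0055),(r1,.0055),(r0,.0055))]
            draw(a,pts(n,P,u,v,r,k),(0,255,255))
        out.append(a)
    return np.hstack(out)
A=go("scene","scene4.png",309,252,11,260,(.5938,-.0058),(-.5,-.65,-.8))
B=go("top","top0.png",321,210,11,260,(.5957,-.0015),(-.5,-.65,-.8))
cv2.imwrite("pics/sl.png",np.vstack([A,B]))
```

```text
(no output)
```

View pics/sl.png

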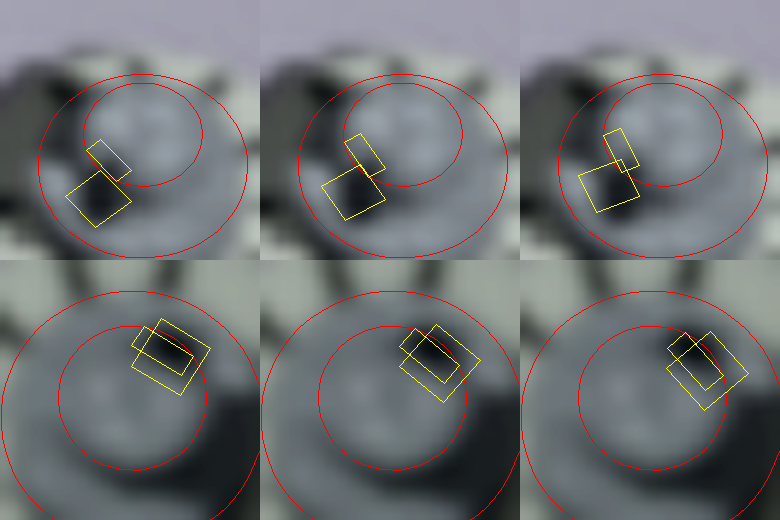

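Scene: the slot's dark patch is at about (308,254). The model fits with the slot pointing at about −0.62 rad in the world. I will approach from the open side and feel inward.

```bash
python3 -c "
from h import *
go(.6133,-.0197,.13,.951)"
```

```text
t 6.75 pos [ 545.72 -256.44  129.34] yaw 1.2169 F [ 0.   0.4 -0.9] w 7.68
delta tool mm [245.49 -18.64  -0.87] rot deg [2.100e-01 1.000e-02 1.524e+01]
```

```bash
python3 -m pendant '[35,-3,0,0,0,0, 45,-3,0,0,0,0, 45,-3,0,0,0,0, 45,-3,0,0,0,0, 40,-3,0,0,0,0, 25,-2,0,0,0,0, 8,0,0,0,0,7, 0,0,0,0,0,7]'; python3 -c "
from h import *
go(.6133,-.0197,.1,.951)"
```

```text
time: 7.55
eef_pos: [0.6122, -0.0142, 0.1192]
ee_rot: [0.887, 0.462, -0.005, -0.004]
force: [-0.4, -1.2, -0.7]
grip_width: 0.0078
t 7.55 pos [612.23 -14.17 119.19] yaw 0.9603 F [-0.4 -1.2 -0.7] w 7.77
delta tool mm [-3.82  4.26 19.16] rot deg [-0.63  0.29  0.53]
```

```bash
python3 -m pendant '[-3.8,4.3,8,-0.6,0.3,0.5, 0,0,0,0,0,0]'; python3 -c "
from h import *
go(.6133,-.0197,.1,.951)"; python3 -m pendant '[0,0,0,0,0,0]';python3 -c "
from h import *
go(.6133,-.0197,.1,.951)"
```

```text
time: 7.75
eef_pos: [0.612, -0.0179, 0.1084]
ee_rot: [0.889, 0.458, -0.002, -0.002]
force: [-0.9, -0.4, 0.3]
grip_width: 0.008
t 7.75 pos [611.96 -17.87 108.37] yaw 0.9518 F [-0.9 -0.4  0.3] w 7.99
delta tool mm [-0.7   2.19  8.36] rot deg [-0.29  0.1   0.04]
time: 7.85
eef_pos: [0.6114, -0.0177, 0.1075]
ee_rot: [0.889, 0.458, -0.003, -0.003]
force: [-0.1, 0.7, -0.9]
grip_width: 0.0076
t 7.85 pos [611.41 -17.67 107.5 ] yaw 0.952 F [-0.1  0.7 -0.9] w 7.61
delta tool mm [-0.54  2.77  7.48] rot deg [-0.4   0.14  0.06]
```

```bash
python3 -m pendant '[-0.5,2.8,8,-0.4,0.1,0, 0,0,8,0,0,0, 0,0,6,0,0,0, 0,0,0,0,0,0]'
python3 - <<'E'
from h import *
from ov import *
go(.6133,-.0197,.079,.951)
save("scene5.png",optics.capture("scene"))
cv2.imwrite("pics/s5.png",crop("scene","scene5.png",308,250,20,600))
E
```

```text
time: 8.25
eef_pos: [0.6129, -0.0203, 0.0829]
ee_rot: [0.889, 0.458, -0.001, -0.0]
force: [0.2, 1.0, -0.0]
grip_width: 0.0077
t 8.25 pos [612.87 -20.29  82.93] yaw 0.9516 F [ 0.2  1.  -0. ] w 7.71
delta tool mm [0.73 0.01 3.93] rot deg [-0.08  0.08  0.03]
```

View pics/s5.png

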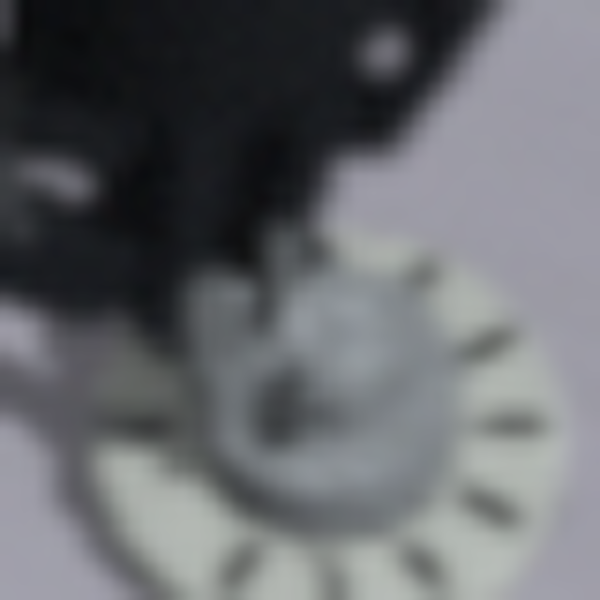

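```bash
python3 -m pendant '[0.7,0,3,0,0,0, 0,-1,0,0,0,0, 0,-2,0,0,0,0]'; python3 -c "
from h import *
go(.6052,-.0139,.080,.951)"
```

```text
time: 8.6
eef_pos: [0.6117, -0.0182, 0.0804]
ee_rot: [0.889, 0.458, -0.0, 0.0]
force: [-0.8, -0.5, -0.9]
grip_width: 0.0078
t 8.6 pos [611.69 -18.19  80.45] yaw 0.9512 F [-0.8 -0.5 -0.9] w 7.79
delta tool mm [-0.28 -7.77  0.44] rot deg [0.03 0.03 0.01]
```

```bash
for m in 2 2 2; do :; done; python3 -m pendant '[-0.2,-1.5,0.3,0,0,0, 0,-1.5,0,0,0,0]'; python3 -m pendant '[0,-1.5,0,0,0,0]';python3 -m pendant '[0,-1.5,0,0,0,0]'; python3 -c "
from h import *
go(.6052,-.0139,.080,.951)"
```

```text
time: 8.8
eef_pos: [0.6092, -0.0164, 0.0806]
ee_rot: [0.889, 0.458, 0.0, 0.001]
force: [0.8, -1.2, -0.8]
grip_width: 0.0078
time: 8.9
eef_pos: [0.6089, -0.016, 0.0809]
ee_rot: [0.889, 0.458, 0.001, 0.002]
force: [2.1, -2.5, -1.3]
grip_width: 0.0079
time: 9.0
eef_pos: [0.6088, -0.0158, 0.0813]
ee_rot: [0.889, 0.458, 0.002, 0.003]
force: [1.8, -2.2, -2.7]
grip_width: 0.0079
t 9.0 pos [608.84 -15.77  81.3 ] yaw 0.9522 F [ 1.8 -2.2 -2.7] w 7.88
delta tool mm [-0.59 -4.07  1.27] rot deg [ 0.45 -0.06  0.07]
```

Contact comes at r≈18 mm with only about 3 N, and the arm is compliant here. I am at the slot's rim and slightly off sideways, so I search tangentially under light pressure.

```bash
for k in 1; do python3 -m pendant '[-0.6,-1,0.8,0.4,0,0]'; python3 -m pendant '[-0.6,-1.2,0.3,0,0,0]';python3 -m pendant '[-0.6,-1.2,0.3,0,0,0]'; done; python3 -c "
from h import *
go(.6052,-.0139,.080,.951)"
```

```text
time: 9.1
eef_pos: [0.6088, -0.016, 0.0811]
ee_rot: [0.889, 0.458, 0.002, 0.001]
force: [2.4, -1.6, -0.1]
grip_width: 0.0079
time: 9.2
eef_pos: [0.6087, -0.0162, 0.0812]
ee_rot: [0.889, 0.458, 0.003, 0.002]
force: [2.5, -1.1, -1.1]
grip_width: 0.0081
time: 9.3
eef_pos: [0.6084, -0.0162, 0.0812]
ee_rot: [0.889, 0.458, 0.004, 0.003]
force: [2.7, -0.7, 0.1]
grip_width: 0.0077
t 9.3 pos [608.42 -16.21  81.23] yaw 0.9518 F [ 2.7 -0.7  0.1] w 7.67
delta tool mm [ 0.01 -3.97  1.2 ] rot deg [ 0.46 -0.26  0.05]
```

```bash
python3 -m pendant '[-1.2,-1,0.5,0.4,-0.2,0]' | sed -n 2,4p; python3 -m pendant '[-1.2,-1.2,0.5,0.3,-0.1,0]'| sed -n 2,4p;python3 -m pendant '[-1.2,-1.2,0.3,0.3,0,0]'| sed -n 2,4p;python3 -c "
from h import *
go(.6052,-.0139,.080,.951)"
```

```text
eef_pos: [0.6081, -0.0167, 0.0812]
ee_rot: [0.889, 0.458, 0.002, 0.001]
force: [5.5, -0.1, -0.4]
eef_pos: [0.6078, -0.017, 0.0811]
ee_rot: [0.889, 0.458, 0.001, -0.0]
force: [4.9, -1.3, -0.1]
eef_pos: [0.6076, -0.0174, 0.0812]
ee_rot: [0.889, 0.458, 0.002, -0.002]
force: [5.4, -0.5, -0.6]
t 9.6 pos [607.61 -17.44  81.2 ] yaw 0.9508 F [ 5.4 -0.5 -0.6] w 7.86
delta tool mm [ 1.47 -4.02  1.21] rot deg [-0.1  -0.25 -0.01]
```

Run:
```python
from h import *
from ov import *
save("scene6.png",optics.capture("scene"))
n="scene";a=crop("scene","scene6.png",308,252,14,600)
cv2.imwrite("pics/s6.png",cv2.convertScaleAbs(a,alpha=1.4,beta=-50))
```

```text
(no output)
```

View pics/s6.png

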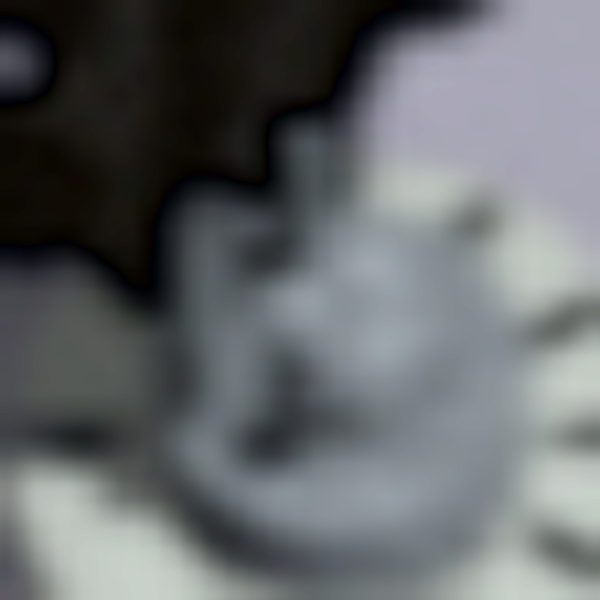

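Run:
```python
from h import *
from ov import *
s=ctrl.sense();Rm=R.from_quat(s["ee_rot"]);p=s["eef_pos"]
n="scene";u,v,r,k=308,252,14,390
out=[]
for c,ang in(((.5938,-.0058),-.65),((.5938,-.0058),-.5)):
    a=cv2.convertScaleAbs(crop(n,"scene6.png",u,v,r,k),alpha=1.4,beta=-50)
    for z in(.0424,.012):
        P=[p+Rm.apply([sx*.005,sy*.005,z]) for sx,sy in((1,1),(1,-1),(-1,-1),(-1,1))]; draw(a,pts(n,P,u,v,r,k),(0,255,0))
    e=np.array([np.cos(ang),np.sin(ang)]);t=np.array([-e[1],e[0]])
    for rr,z in((.025,.032),(.014,.047)): draw(a,pts(n,ring(c,rr,z),u,v,r,k),(0,0,255))
    for (r0,r1,z) in((.0085,.013,.047),(.0085,.0195,.032)):
        P=[[*(np.array(c)+e*ra+t*w),z] for ra,w in((r0,-.0055),(r1,-.0055),(r1,.0055),(r0,.0055))]; draw(a,pts(n,P,u,v,r,k),(0,255,255))
    out.append(a)
cv2.imwrite("pics/s6o.png",np.hstack(out)); print(ctrl.sense()["force"])
```

```text
[ 5.06773341 -1.65689921 -0.600671  ]
```

View pics/s6o.png

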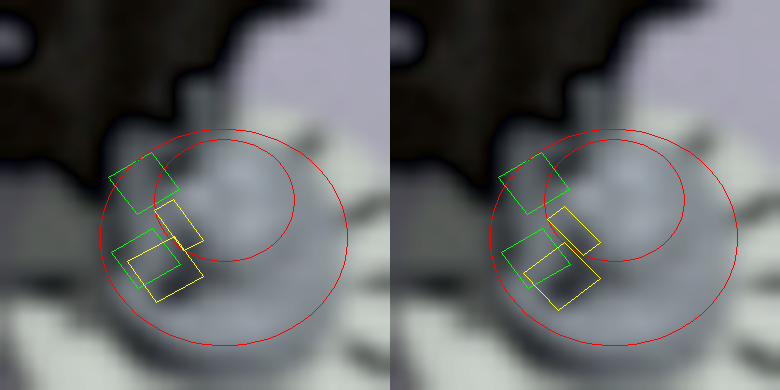

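The slot lies farther counterclockwise than I assumed, at about −0.53. I back off and re-approach with that yaw.

```bash
python3 -m pendant '[0,3,0,0,-0.2,0, 1,1,1,0,0,0]'; python3 -c "
from h import *
go(.6111,-.0159,.080,1.04)"
```

```text
time: 9.85
eef_pos: [0.6083, -0.0185, 0.0795]
ee_rot: [0.889, 0.458, -0.003, -0.004]
force: [1.6, -0.9, 0.5]
grip_width: 0.0083
t 9.85 pos [608.26 -18.47  79.55] yaw 0.9509 F [ 1.6 -0.9  0.5] w 8.28
delta tool mm [ 3.74  0.81 -0.47] rot deg [-0.55  0.13 -5.11]
```

```bash
python3 -m pendant '[3.7,1.5,-0.5,-0.5,0.1,-5.1, 0,0,0,0,0,0]'; python3 -c "
from h import *
go(.6111,-.0159,.080,1.04)"
```

```text
time: 10.05
eef_pos: [0.6094, -0.0159, 0.0789]
ee_rot: [0.867, 0.498, -0.003, -0.002]
force: [2.9, -2.2, 0.5]
grip_width: 0.0075
t 10.05 pos [609.41 -15.94  78.9 ] yaw 1.0424 F [ 2.9 -2.2  0.5] w 7.55
delta tool mm [ 0.89  1.43 -1.11] rot deg [-0.36  0.16  0.14]
```

```bash
python3 -m pendant '[0.9,0,-0.8,-0.4,0.1,0]'| sed -n 2,4p;  python3 -m pendant '[0.8,-1,-0.5,0,0,0]'| sed -n 2,4p; python3 -m pendant '[0.8,-1.2,0,0,0,0]'| sed -n 2,4p; python3 -m pendant '[0.8,-1.2,0,0,0,0]'| sed -n 2,4p; python3 -c "
from h import *
go(.6059,-.0129,.080,1.04)"
```

```text
eef_pos: [0.6095, -0.0154, 0.0793]
ee_rot: [0.868, 0.497, -0.001, 0.001]
force: [2.3, -1.6, -0.5]
eef_pos: [0.6093, -0.0147, 0.0797]
ee_rot: [0.868, 0.497, -0.001, 0.001]
force: [3.0, -4.0, -1.8]
eef_pos: [0.6094, -0.0142, 0.0798]
ee_rot: [0.868, 0.497, -0.0, 0.002]
force: [2.3, -3.9, -1.2]
eef_pos: [0.6095, -0.0138, 0.0799]
ee_rot: [0.868, 0.497, 0.0, 0.003]
force: [3.3, -4.9, -1.7]
t 10.45 pos [609.46 -13.81  79.9 ] yaw 1.0399 F [ 3.3 -4.9 -1.7] w 8.16
delta tool mm [-1.02 -3.53 -0.12] rot deg [ 0.35  0.2  -0.01]
```

```bash
for i in 1 2 3 4; do python3 -m pendant '[1.0,-1.2,0,0.2,0,0]'| sed -n 2,4p;done; python3 -c "
from h import *
go(.6059,-.0129,.080,1.04)
from ov import *
save('scene7.png',optics.capture('scene'))
cv2.imwrite('pics/s7.png',cv2.convertScaleAbs(crop('scene','scene7.png',308,252,14,600),alpha=1.4,beta=-50))
"
```

```text
eef_pos: [0.6094, -0.013, 0.0801]
ee_rot: [0.868, 0.497, -0.001, 0.003]
force: [0.3, 0.2, 0.2]
eef_pos: [0.6073, -0.0109, 0.0798]
ee_rot: [0.868, 0.496, -0.003, -0.0]
force: [0.2, -0.5, -0.6]
eef_pos: [0.6072, -0.01, 0.0799]
ee_rot: [0.868, 0.496, -0.004, -0.001]
force: [3.2, -5.8, -1.1]
eef_pos: [0.6074, -0.0096, 0.08]
ee_rot: [0.868, 0.497, -0.004, -0.001]
force: [3.1, -6.1, -3.3]
t 10.85 pos [607.37  -9.64  79.99] yaw 1.0397 F [ 3.1 -6.1 -3.3] w 7.88
delta tool mm [-3.56  0.38  0.01] rot deg [-0.36  0.36 -0.02]
```

View pics/s7.png

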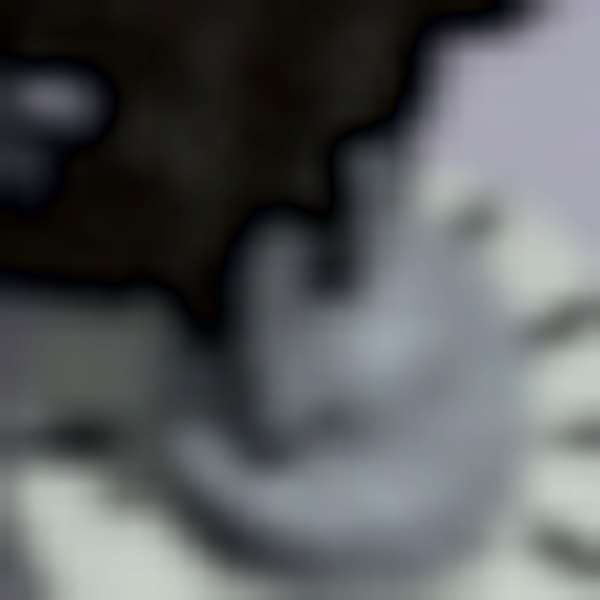

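It dropped into the slot: the force vanished, then the key slid 3 mm inward. It now touches the back and one side wall. I ease off both walls and descend.

```bash
python3 -m pendant '[-1.2,0.8,0,-0.3,0.3,0]'| sed -n 2,4p; python3 -m pendant '[0,0,0,0,0,0]'| sed -n 2,4p;python3 -m pendant '[0,0,1.5,0,0,0]'| sed -n 2,4p;  python3 -c "
from h import *
go(.6065,-.0099,.080,1.04)
"
```

```text
eef_pos: [0.6072, -0.0111, 0.0799]
ee_rot: [0.868, 0.497, -0.001, -0.0]
force: [1.2, -0.0, -0.8]
eef_pos: [0.607, -0.011, 0.0799]
ee_rot: [0.868, 0.496, -0.001, -0.001]
force: [2.1, -2.0, -0.8]
eef_pos: [0.6072, -0.0108, 0.0787]
ee_rot: [0.868, 0.496, -0.001, -0.001]
force: [0.9, -1.8, 1.7]
t 11.2 pos [607.17 -10.82  78.68] yaw 1.0388 F [ 0.9 -1.8  1.7] w 8.01
delta tool mm [ 0.46 -1.05 -1.31] rot deg [-0.11  0.03 -0.07]
```

```bash
python3 -m pendant '[-0.2,0.4,1.5,0,0,0]'| sed -n 2,4p; python3 -m pendant '[0,0,1.5,0,0,0]'| sed -n 2,4p;python3 -m pendant '[0,0,1.5,0,0,0]'| sed -n 2,4p;python3 -m pendant '[0,0,1.5,0,0,0]'| sed -n 2,4p;  python3 -c "
from h import *
go(.6065,-.0099,.080,1.04)
"
```

```text
eef_pos: [0.6072, -0.0109, 0.0773]
ee_rot: [0.868, 0.496, -0.001, -0.001]
force: [1.7, -0.5, -0.3]
eef_pos: [0.6072, -0.0109, 0.0758]
ee_rot: [0.868, 0.496, -0.001, -0.001]
force: [2.0, -1.2, 1.3]
eef_pos: [0.6073, -0.0108, 0.0743]
ee_rot: [0.868, 0.496, -0.001, -0.001]
force: [1.2, -1.3, 1.4]
eef_pos: [0.6073, -0.0109, 0.0727]
ee_rot: [0.868, 0.497, -0.001, -0.001]
force: [0.9, -1.8, 0.2]
t 11.6 pos [607.26 -10.87  72.74] yaw 1.0392 F [ 0.9 -1.8  0.2] w 7.9
delta tool mm [ 0.44 -1.16 -7.26] rot deg [-0.11  0.04 -0.05]
```

```bash
for i in 1 2 ; do python3 -m pendant '[0,0,1.5,0,0,0]'| sed -n 2,4p;done; for i in 1 2 3; do  python3 -m pendant '[0,0,2,0,0,0]'| sed -n 2,4p;done;  python3 -c "
from h import *
go(.6065,-.0099,.0580,1.04)
"
```

```text
eef_pos: [0.6073, -0.0109, 0.0711]
ee_rot: [0.868, 0.497, -0.001, -0.001]
force: [0.5, -2.0, 0.9]
eef_pos: [0.6073, -0.0109, 0.0696]
ee_rot: [0.868, 0.497, -0.001, -0.001]
force: [1.4, -1.9, 0.8]
eef_pos: [0.6073, -0.011, 0.0674]
ee_rot: [0.868, 0.497, -0.001, -0.001]
force: [0.1, -1.1, 1.5]
eef_pos: [0.6073, -0.011, 0.0653]
ee_rot: [0.868, 0.497, -0.001, -0.001]
force: [-0.1, -2.2, 1.9]
eef_pos: [0.6074, -0.011, 0.0632]
ee_rot: [0.868, 0.497, -0.001, -0.0]
force: [0.5, -2.3, 1.1]
t 12.1 pos [607.35 -11.02  63.16] yaw 1.0394 F [ 0.5 -2.3  1.1] w 7.73
delta tool mm [ 0.53 -1.29  5.16] rot deg [-0.09  0.05 -0.03]
```

```bash
for i in 1 2 ; do python3 -m pendant '[0,0,2,0,0,0]'| sed -n 2,4p;done; python3 -m pendant '[0,0,0,0,0,0,0,0,0,0,0,0,0,0,0,0,0,0]' 30; python3 -c "
from h import *
go(.6065,-.0099,.0580,1.04)
"
```

```text
eef_pos: [0.6074, -0.011, 0.061]
ee_rot: [0.868, 0.497, -0.001, -0.0]
force: [0.3, -2.3, 2.3]
eef_pos: [0.6074, -0.0111, 0.0589]
ee_rot: [0.868, 0.497, -0.001, -0.001]
force: [0.4, -2.2, 2.6]
time: 12.6
eef_pos: [0.6042, -0.0092, 0.0572]
ee_rot: [0.868, 0.496, -0.003, -0.004]
force: [-0.2, -0.1, 0.6]
grip_width: 0.0299
t 12.6 pos [604.22  -9.2   57.21] yaw 1.0385 F [-0.2 -0.1  0.6] w 29.89
delta tool mm [ 0.55  2.32 -0.82] rot deg [-0.56  0.09 -0.09]
```

```bash
python3 -m pendant '[0.5,2.3,-5,-0.5,0.1,0, 0,0,-10,0,0,0, 0,0,-25,0,0,0, 0,0,-30,0,0,0, -10,20,-20,0,0,0]'
python3 - <<'E'
from h import *
from ov import *
go(.6065,-.0099,.0580,1.04)
save('scene8.png',optics.capture('scene'))
cv2.imwrite('pics/s8.png',cv2.convertScaleAbs(crop('scene','scene8.png',308,252,18,600),alpha=1.4,beta=-50))
print([ (np.round(d["position"],1),round(d["score"],2)) for d in spotter.mark_of("scene","key_center")])
E
```

```text
time: 13.1
eef_pos: [0.6135, -0.0253, 0.1478]
ee_rot: [0.868, 0.497, -0.005, -0.006]
force: [-0.1, 0.5, 0.4]
grip_width: 0.03
t 13.1 pos [613.5  -25.34 147.79] yaw 1.0409 F [-0.1  0.5  0.4] w 30.02
delta tool mm [ 10.05 -12.54  89.95] rot deg [-0.83  0.17  0.05]
[(array([258.6, 307.1]), 0.61), (array([257.6, 475.7]), 0.54), (array([220.7, 235.2]), 0.32)]
```

View pics/s8.png

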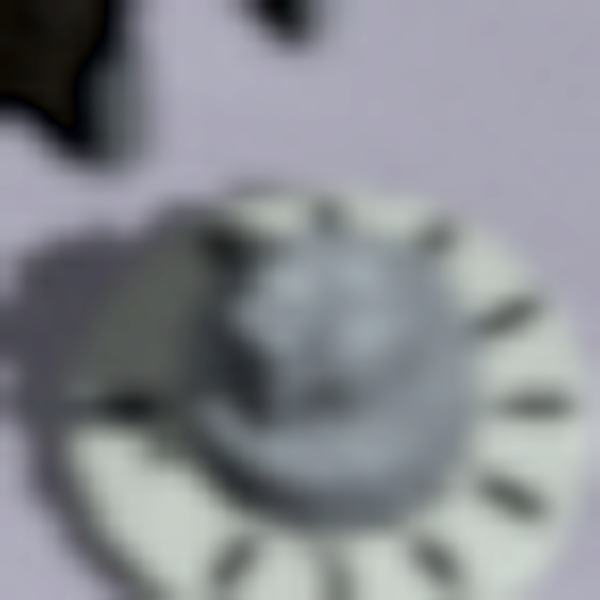

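Run:
```python
from ov import *
n="scene";u,v,r,k=308,252,13,390
out=[]
A=cv2.convertScaleAbs(crop(n,"scene8.png",u,v,r,k),alpha=1.8,beta=-110)
ang=1.04-np.pi/2;e=np.array([np.cos(ang),np.sin(ang)]);t=np.array([-e[1],e[0]]);kc=np.array([.6072,-.0109])
for zt in(.062,):
    a=A.copy()
    for z in(zt,.032):
        draw(a,pts(n,[[*(kc+e*i*.005+t*j*.005),z] for i,j in((1,1),(1,-1),(-1,-1),(-1,1))],u,v,r,k),(0,255,0))
    c=kc-e*.014
    for rr,z in((.025,.032),(.014,.047)): draw(a,pts(n,ring(c,rr,z),u,v,r,k),(0,0,255))
    print(c)
    out.append(a)
cv2.imwrite("pics/s8o.png",np.hstack([A]+out))
```

```text
[ 0.59512634 -0.00381292]
```

View pics/s8o.png

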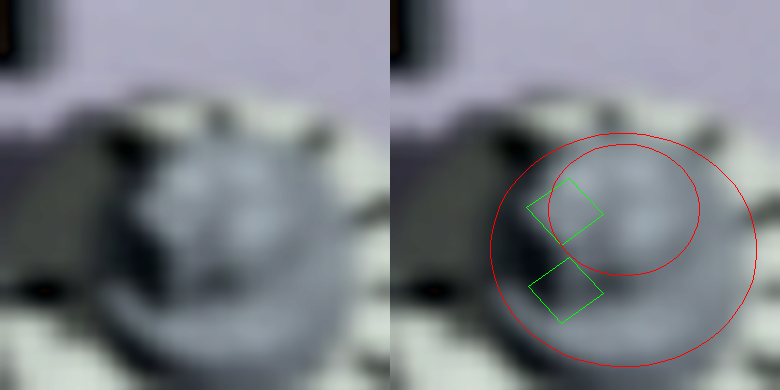

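The key stands in the slot: its top at scene (306,252) matches the model for a fully seated key. Next is the knob's position and keyway.

Run:
```python
from ov import *
out=[]
for n,f,(u,v),c in(("top","top0.png",(203,250),(.4935,.2590)),("scene","scene8.png",(407,255),(.4905,.2535))):
    r=18;k=390
    A=cv2.convertScaleAbs(crop(n,f,u,v,r,k),alpha=1.2,beta=-10); a=A.copy()
    for rr,z in((.028,.036),(.015,.036),(.028,.006)): draw(a,pts(n,ring(c,rr,z),u,v,r,k),(0,0,255))
    for ang in np.arange(0,6.28,np.pi/6):
        draw(a,pts(n,[[c[0]+q*np.cos(ang),c[1]+q*np.sin(ang),.036] for q in(.015,.0205)],u,v,r,k),(0,255,0) if ang==0 else (255,0,0))
    out.append(np.hstack([A,a]))
cv2.imwrite("pics/k.png",cv2.resize(np.vstack(out),(600,600)))
cv2.imwrite("pics/k.png",np.vstack([cv2.resize(o,(600,300)) for o in out]))
```

```text
(no output)
```

View pics/k.png

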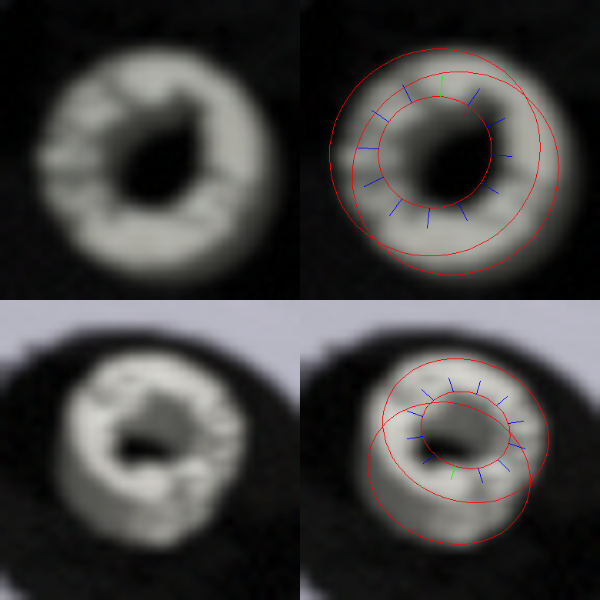

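Run:
```python
from ov import *
best={}
for n,f,(u,v),x0 in(("top","top0.png",(203,250),[491,255,0]),("scene","scene8.png",(407,255),[489,251,0])):
    g=cv2.cvtColor(cv2.imread("pics/"+f),cv2.COLOR_BGR2GRAY)
    for th in(60,75,90):
        m=np.zeros_like(g,bool); w=16
        m[v-w:v+w,u-w:u+w]=g[v-w:v+w,u-w:u+w]>th
        # fill: keep component + holes
        cs,_=cv2.findContours(m.astype(np.uint8),cv2.RETR_EXTERNAL,cv2.CHAIN_APPROX_NONE)
        S=4; G=cv2.resize(g,None,fx=S,fy=S,interpolation=cv2.INTER_CUBIC)
        M=np.zeros(G.shape,np.uint8); sub=G[(v-w)*S:(v+w)*S,(u-w)*S:(u+w)*S]>th
        M[(v-w)*S:(v+w)*S,(u-w)*S:(u+w)*S]=sub
        cs,_=cv2.findContours(M,cv2.RETR_EXTERNAL,cv2.CHAIN_APPROX_NONE); c=max(cs,key=cv2.contourArea)
        F=np.zeros_like(M); cv2.drawContours(F,[c],-1,1,-1)
        def fun(x):
            U=sil(n,disc(.028,.006,.036)+[x[0]/1e3,x[1]/1e3,0],S)>0; return -(U&(F>0)).sum()/(U|(F>0)).sum()
        r=minimize(fun,x0[:2],method="Nelder-Mead",options=dict(initial_simplex=np.array([x0[:2],[x0[0]+4,x0[1]],[x0[0],x0[1]+4]])))
        print(n,th,r.x,-r.fun)
```

```text
top 60 [493.86414208 256.08897606] 0.9454013988934127
top 75 [493.71868181 255.86972904] 0.9172340425531915
top 90 [493.56968069 255.42039013] 0.8738187285223368
scene 60 [488.92271614 250.87366104] 0.9298084291187739
scene 75 [488.72878313 250.5677855 ] 0.9374600127959053
scene 90 [488.98190188 250.21327353] 0.873005535656138
```

Run:
```python
from ov import *
out=[]
for n,f,(u,v),c in(("top","top0.png",(203,250),(.4938,.2560)),("scene","scene8.png",(407,255),(.4888,.2506))):
    r=16;k=400;row=[]
    for ang in (None,-.45,-.6,-.75):
        a=cv2.convertScaleAbs(crop(n,f,u,v,r,k),alpha=1.2,beta=-10)
        if ang is not None:
            for rr,z in((.028,.036),(.015,.036)): draw(a,pts(n,ring(c,rr,z),u,v,r,k),(0,0,255))
            e=np.array([np.cos(ang),np.sin(ang)]);t=np.array([-e[1],e[0]])
            for z in (.036,):
                draw(a,pts(n,[[*(np.array(c)+e*i+t*j),z] for i,j in((.0137,.006),(.0205,.006),(.0205,-.006),(.0137,-.006))],u,v,r,k),(0,255,0))
        row.append(a[60:340,60:340])
    out.append(np.hstack(row))
cv2.imwrite("pics/k2.png",cv2.resize(np.vstack(out),(800,400)))
```

```text
(no output)
```

View pics/k2.png

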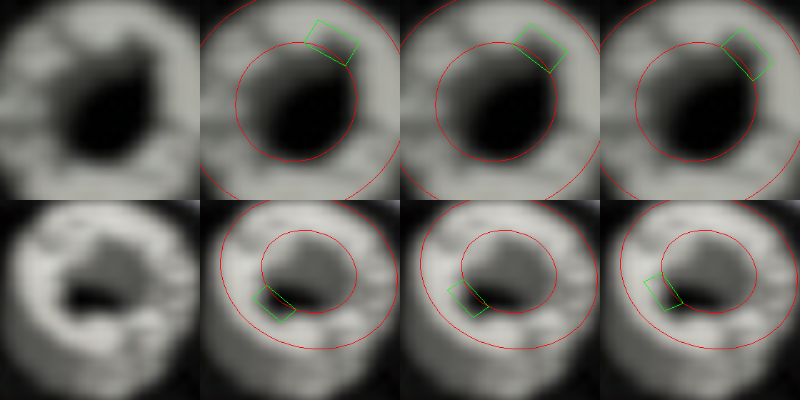

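Run:
```python
from ov import *
for n,f,c in(("top","top0.png",(.4938,.2560)),("scene","scene8.png",(.4888,.2506))):
    g=cv2.cvtColor(cv2.imread("pics/"+f),cv2.COLOR_BGR2GRAY).astype(np.float32)
    A=np.arange(-1.5,.5,.1)
    for rr in(.0165,.018,.0195):
        q=np.array([proj(n,[c[0]+rr*np.cos(a),c[1]+rr*np.sin(a),.036]) for a in A]).astype(np.float32)
        print(n,rr,cv2.remap(g,q[:,:1],q[:,1:],cv2.INTER_LINEAR).ravel().astype(int))
print(np.round(A,1))
```

```text
top 0.0165 [ 95  94  92  92  88  79  66  59  65  70  80  95 114 132 143 147 143 136
 126 114]
top 0.018 [119 119 119 117 111 101  85  80  83  89  97 106 124 142 151 153 149 144
 136 122]
top 0.0195 [136 135 134 133 129 120 108 102 106 112 116 123 135 146 153 154 151 149
 141 126]
scene 0.0165 [164 167 164 154 139 130 121 101  76  53  39  26  36  50  69  88  98 103
 103 103]
scene 0.018 [163 174 175 168 155 147 139 122  97  72  51  47  53  69  92 115 127 134
 132 129]
scene 0.0195 [161 175 178 175 166 162 155 138 117  92  74  72  72  91 114 141 153 155
 149 143]
[-1.5 -1.4 -1.3 -1.2 -1.1 -1.  -0.9 -0.8 -0.7 -0.6 -0.5 -0.4 -0.3 -0.2
 -0.1  0.   0.1  0.2  0.3  0.4]
```

```bash
cat > kf.py <<'E'
from ov import *
def inhole(x,y,ang):
    e=np.cos(ang)*x+np.sin(ang)*y; t=-np.sin(ang)*x+np.cos(ang)*y
    return (x*x+y*y<.015**2)|((e>0)&(e<.0205)&(abs(t)<.006))
def setup(n,im,u,v,w,S=4):
    K,eye,o=cam(n);Rm=rot(o)
    uu,vv=np.meshgrid((np.arange(2*w*S)+.5)/S+u-w-.5,(np.arange(2*w*S)+.5)/S+v-w-.5)
    D=np.stack([uu,vv,np.ones_like(uu)],-1)@np.linalg.inv(K).T@Rm.T
    return eye,D
def pl(eye,D,z): s=(z-eye[2])/D[...,2]; return eye[0]+s*D[...,0],eye[1]+s*D[...,1]
def kfit(n,im,u,v,w,x0,z0=.006,S=4):
    I=im[v-w:v+w,u-w:u+w].astype(float).mean(2)
    eye,D=setup(n,im,u,v,w,S); X1,Y1=pl(eye,D,z0+.03);X0,Y0=pl(eye,D,z0)
    zs=[pl(eye,D,z0+.03*f) for f in np.linspace(0.95,0,10)]
    def feats(x):
        cx,cy,a=x[0]/1e3,x[1]/1e3,x[2]/20
        x1,y1=X1-cx,Y1-cy; x0_,y0_=X0-cx,Y0-cy
        out=x1*x1+y1*y1<.028**2; hole=inhole(x1,y1,a)&out
        top=out&~hole
        side=np.zeros_like(out)
        for xs,ys in zs: side|=((xs-cx)**2+(ys-cy)**2<.028**2)
        side&=~out
        # first wall hit
        nx=np.zeros_like(x1);ny=np.zeros_like(x1);wall=np.zeros_like(out);dep=np.zeros_like(x1)
        for i,(xs,ys) in enumerate(zs):
            o=hole&~wall&~inhole(xs-cx,ys-cy,a)
            th=np.arctan2(ys-cy,xs-cx); nx[o]=np.cos(th[o]);ny[o]=np.sin(th[o]);dep[o]=i; wall|=o
        fl=hole&~wall
        th=np.arctan2(y1,x1)
        base=~out&~side
        F=[top,side,side*(np.cos(np.arctan2(Y1-cy,X1-cx))),wall,wall*nx,wall*ny,wall*dep,fl,base]
        F=[cv2.GaussianBlur(np.asarray(f,float),(0,0),0.75*S).reshape(2*w,S,2*w,S).mean((1,3)).ravel() for f in F]
        return np.array(F).T
    def cost(x):
        F=feats(x); y=I.ravel(); c=np.linalg.lstsq(F.T@F+1e-2*np.eye(F.shape[1]),F.T@y,rcond=None)[0]
        r=F@c-y; return np.sqrt(np.mean(np.minimum(abs(r),40)**2))
    best=None
    for a in(-1.,-.75,-.5,-.25):
        s=[x0[0],x0[1],a*20]
        r=minimize(cost,s,method="Nelder-Mead",options=dict(initial_simplex=np.array([s,[s[0]+3,s[1],s[2]],[s[0],s[1]+3,s[2]],[s[0],s[1],s[2]+4]]),maxiter=120))
        print(n,np.round(r.x[:2],2),round(r.x[2]/20,3),round(r.fun,2))
E
python3 - <<'E'
from kf import *
kfit("top",cv2.imread("pics/top0.png"),203,250,16,[493.8,256])
kfit("scene",cv2.imread("pics/scene8.png"),407,255,16,[488.8,250.6])
E
```

```text
top [492.66 254.6 ] -0.442 11.63
top [492.66 254.62] -0.448 11.63
top [492.73 254.46] -0.425 11.65
top [492.66 254.62] -0.483 11.63
scene [489.94 250.6 ] -0.478 24.15
scene [490.23 250.61] -0.484 24.16
scene [489.94 250.6 ] -0.474 24.15
scene [489.95 250.6 ] -0.489 24.15
```

Both views fit the keyway at about −0.47 rad. The knob centre is about (491.3, 252.6) mm, taking the mean of the two cameras, since the arm lies between them. I move over it.

```bash
python3 -c "
from h import *
go(.4913,.2526,.12,1.04)"
```

```text
t 13.2 pos [619.09 -29.58 149.87] yaw 1.0371 F [ 0.3 -0.8 -0.1] w 30.41
delta tool mm [ 177.93 -253.52   30.29] rot deg [-0.11  0.02 -0.17]
```

```bash
python3 -m pendant '[20,-28,0,0,0,0, 28,-40,0,0,0,0, 28,-40,0,0,0,0, 28,-40,0,0,0,0, 28,-40,5,0,0,0, 25,-35,5,0,0,0, 15,-20,5,0,0,0, 0,0,0,0,0,0]' 85; python3 -c "
from h import *
go(.4913,.2526,.1,1.04)"
```

```text
time: 14.0
eef_pos: [0.4885, 0.2498, 0.1306]
ee_rot: [0.871, 0.491, -0.004, -0.002]
force: [-0.1, -0.9, 1.0]
grip_width: 0.0849
t 14.0 pos [488.47 249.78 130.62] yaw 1.0273 F [-0.1 -0.9  1. ] w 84.85
delta tool mm [ 4.    1.19 30.6 ] rot deg [-0.44  0.23 -0.73]
```

```bash
python3 -m pendant '[4,1.2,20,-0.4,0.2,-0.7, 0,0,20,0,0,0, 0,0,20,0,0,0, 0,0,10,0,0,0, 0,0,0,0,0,0]'
python3 - <<'E'
from h import *
from ov import *
go(.4913,.2526,.024,1.04)
save('scene9.png',optics.capture('scene'))
cv2.imwrite('pics/s9.png',crop('scene','scene9.png',405,248,34,600))
E
```

```text
time: 14.5
eef_pos: [0.4892, 0.2515, 0.0573]
ee_rot: [0.868, 0.497, -0.002, -0.0]
force: [0.3, 0.5, -0.8]
grip_width: 0.0846
t 14.5 pos [489.21 251.51  57.34] yaw 1.041 F [ 0.3  0.5 -0.8] w 84.64
delta tool mm [ 2.08  1.32 33.33] rot deg [-0.11  0.15  0.05]
```

View pics/s9.png

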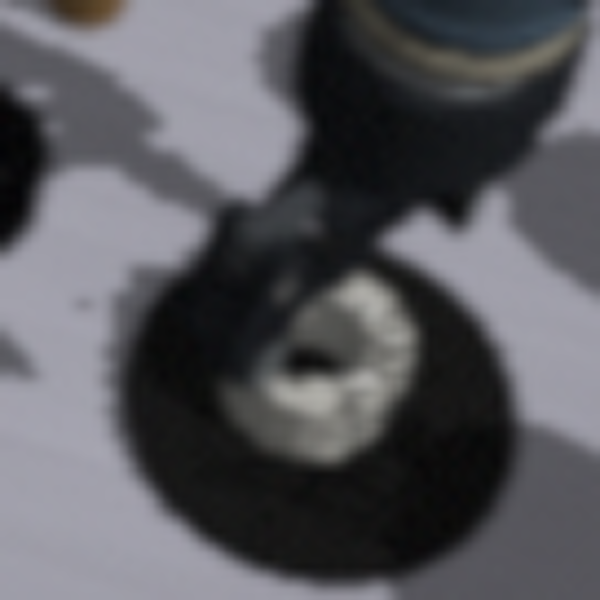

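```bash
python3 -m pendant '[2,1.3,8,-0.1,0.1,0, 0,0,8,0,0,0, 0,0,8,0,0,0, 0,0,4,0,0,0]'
python3 - <<'E'
from h import *
go(.4913,.2526,.024,1.04)
E
```

```text
time: 14.95
eef_pos: [0.4944, 0.2526, 0.0305]
ee_rot: [0.868, 0.497, 0.003, 0.001]
force: [0.3, 0.0, 0.2]
grip_width: 0.0846
t 14.95 pos [494.42 252.57  30.55] yaw 1.0395 F [0.3 0.  0.2] w 84.63
delta tool mm [-1.58 -2.74  6.53] rot deg [ 0.27 -0.24 -0.03]
```

```bash
python3 -m pendant '[-1.6,-2.7,5,0.3,-0.2,0, 0,0,0,0,0,0]'; python3 -m pendant '[0,0,0,0,0,0, 0,0,0,0,0,0, 0,0,0,0,0,0]' 40
python3 - <<'E'
from h import *
go(.4913,.2526,.024,1.04)
E
```

```text
time: 15.15
eef_pos: [0.4907, 0.2525, 0.0245]
ee_rot: [0.868, 0.497, -0.001, -0.001]
force: [-0.5, 0.7, 0.2]
grip_width: 0.0851
time: 15.45
eef_pos: [0.491, 0.2527, 0.0251]
ee_rot: [0.868, 0.497, -0.0, -0.0]
force: [-0.8, 1.2, -0.3]
grip_width: 0.0542
t 15.45 pos [491.03 252.75  25.08] yaw 1.04 F [-0.8  1.2 -0.3] w 54.18
delta tool mm [0.01 0.3  1.08] rot deg [-0.06 -0.02 -0.  ]
```

```bash
python3 -m pendant '[0,0,0,0,0,0, 0,0,0,0,0,0, 0,0,-3,0,0,0]' 85
python3 - <<'E'
from h import *
go(.49103,.25275,.035,2.61)
E
```

```text
time: 15.75
eef_pos: [0.4911, 0.2528, 0.0284]
ee_rot: [0.868, 0.497, 0.0, -0.0]
force: [0.6, -0.3, 0.6]
grip_width: 0.085
t 15.75 pos [491.13 252.81  28.45] yaw 1.04 F [ 0.6 -0.3  0.6] w 85.02
delta tool mm [-0.1  -0.06 -6.55] rot deg [ 0.000e+00 -6.000e-02 -8.995e+01]
```

```bash
python3 -m pendant '[0,0,-2,0,0,-8, 0,0,-2,0,0,-8, 0,0,-1,0,0,-8, 0,0,0,0,0,-8, 0,0,0,0,0,-8]'
python3 - <<'E'
from h import *
go(.49103,.25275,.032,2.61)
E
```

```text
time: 16.25
eef_pos: [0.4916, 0.2529, 0.0348]
ee_rot: [0.635, 0.772, 0.001, 0.0]
force: [0.3, 0.1, -0.1]
grip_width: 0.0851
t 16.25 pos [491.59 252.94  34.84] yaw 1.7653 F [ 0.3  0.1 -0.1] w 85.12
delta tool mm [-0.08 -0.59  2.84] rot deg [ 1.00e-01 -2.00e-02 -4.84e+01]
```

```bash
python3 -m pendant '[0,-0.5,0,0,0,-8, 0,0,0,0,0,-8, 0,0,0,0,0,-8, 0,0,0,0,0,-8, 0,0,0,0,0,-8,0,0,0,0,0,-7,0,0,0,0,0,0]'
python3 - <<'E'
from h import *
go(.49103,.25275,.0265,2.61)
E
```

```text
time: 16.95
eef_pos: [0.4915, 0.2529, 0.0362]
ee_rot: [0.257, 0.966, 0.001, 0.001]
force: [-0.6, 0.2, 0.1]
grip_width: 0.085
t 16.95 pos [491.53 252.91  36.21] yaw 2.6212 F [-0.6  0.2  0.1] w 84.97
delta tool mm [ 0.37 -0.42  9.7 ] rot deg [0.15 0.08 0.64]
```

```bash
python3 -m pendant '[0.4,-0.4,5,0.1,0,0.6, 0,0,4,0,0,0, 0,0,0,0,0,0]'
python3 - <<'E'
from h import *
go(.49103,.25275,.0265,2.61)
E
```

```text
time: 17.25
eef_pos: [0.491, 0.2528, 0.0267]
ee_rot: [0.266, 0.964, 0.0, 0.001]
force: [0.1, 0.0, -0.2]
grip_width: 0.0851
t 17.25 pos [491.02 252.77  26.71] yaw 2.604 F [ 0.1  0.  -0.2] w 85.12
delta tool mm [-0.02 -0.01  0.21] rot deg [ 0.06  0.09 -0.34]
```

```bash
python3 -m pendant '[0,0,0,0,0,0, 0,0,0,0,0,0, 0,0,0,0,0,0, 0,0,0,0,0,0]' 40
python3 - <<'E'
from h import *
go(.49103,.25275,.0265,2.61)
save('scene10.png',optics.capture('scene'))
from kf import *
kfit("scene",cv2.imread("pics/scene10.png"),407,255,16,[489,250.6])
E
```

```text
time: 17.65
eef_pos: [0.4908, 0.2527, 0.027]
ee_rot: [0.266, 0.964, 0.0, 0.001]
force: [1.3, -0.3, -0.9]
grip_width: 0.0542
t 17.65 pos [490.81 252.68  27.03] yaw 2.6024 F [ 1.3 -0.3 -0.9] w 54.17
delta tool mm [-0.15  0.18  0.53] rot deg [ 0.03  0.07 -0.43]
scene [490.11 249.34] -0.396 15.98
scene [489.85 249.64] -0.431 15.98
scene [490.19 249.39] -0.373 15.98
scene [489.85 249.63] -0.364 15.97
```

```bash
python3 -m pendant '[0,0,-8,0,0,0, 0,0,-25,0,0,0, 0,0,-30,0,0,0, 0,0,-30,0,0,0, 0,0,0,0,0,0]'
python3 - <<'E'
from h import *
from ov import *
go(.5950,-.0043,.12,2.53)
save('scene11.png',optics.capture('scene'))
cv2.imwrite('pics/s11.png',crop('scene','scene11.png',405,235,34,500))
E
```

```text
time: 18.2
eef_pos: [0.4899, 0.2525, 0.1229]
ee_rot: [0.267, 0.964, -0.001, -0.001]
force: [0.1, 0.7, -0.5]
grip_width: 0.0542
t 18.2 pos [489.92 252.45 122.93] yaw 2.6017 F [ 0.1  0.7 -0.5] w 54.18
delta tool mm [-222.12 -166.22    2.99] rot deg [-0.12 -0.07  4.11]
```

View pics/s11.png

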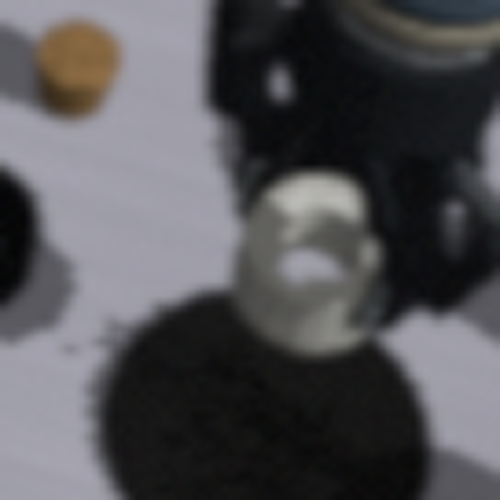

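The knob is held level and clear of the pot base. I carry it over to the vent.

```bash
python3 -m pendant '[-20,-15,0,0,0,0, -34,-26,0,0,0,0, -36,-27,0,0,0,0, -36,-27,0,0,0,0, -36,-27,0,0,0,2, -32,-24,0,0,0,2, -18,-13,0,0,0,0, 0,0,0,0,0,0]'
python3 - <<'E'
from h import *
go(.5950,-.0043,.115,2.53)
E
python3 -m pendant '[0,0,0,0,0,0]'|sed -n 2p
python3 - <<'E'
from h import *
go(.5950,-.0043,.115,2.53)
E
```

```text
time: 19.05
eef_pos: [0.5838, -0.0025, 0.112]
ee_rot: [0.3, 0.954, -0.004, -0.009]
force: [-0.5, -0.1, -1.6]
grip_width: 0.0543
t 19.05 pos [583.85  -2.49 111.97] yaw 2.5329 F [-0.5 -0.1 -1.6] w 54.29
delta tool mm [-10.14   4.85  -3.25] rot deg [-0.71 -0.87  0.17]
eef_pos: [0.5827, -0.0026, 0.1106]
t 19.15 pos [582.66  -2.63 110.65] yaw 2.5311 F [0.2 0.9 0.4] w 53.8
delta tool mm [-10.98   5.65  -4.63] rot deg [-0.76 -1.05  0.07]
```

```bash
python3 -m pendant '[-11,5.6,-5,-0.8,-1,0, 0,0,0,0,0,0, 0,0,0,0,0,0]'|sed -n 2p
python3 - <<'E'
from h import *
go(.5950,-.0043,.105,2.53)
E
```

```text
eef_pos: [0.5936, -0.001, 0.1142]
t 19.45 pos [593.57  -1.04 114.22] yaw 2.5346 F [-0.4 -0.3 -0.8] w 54.22
delta tool mm [-3.07 -1.86  9.21] rot deg [ 0.03 -0.24  0.26]
```

```bash
python3 -m pendant '[-3,-1.8,7,0,-0.2,0.2, 0,0,7,0,0,0, 0,0,6,0,0,0, 0,0,0,0,0,0]'|sed -n 2p
python3 - <<'E'
from h import *
from ov import *
go(.5950,-.0043,.088,2.53)
save('scene12.png',optics.capture('scene'))
cv2.imwrite('pics/s12.png',cv2.convertScaleAbs(crop('scene','scene12.png',308,246,20,600),alpha=1.3,beta=-20))
E
```

```text
eef_pos: [0.5942, -0.0019, 0.0926]
t 19.85 pos [594.2   -1.93  92.56] yaw 2.5344 F [-0.1  0.7 -0.5] w 53.79
delta tool mm [-2.02 -1.49  4.56] rot deg [ 0.02 -0.07  0.25]
```

View pics/s12.png

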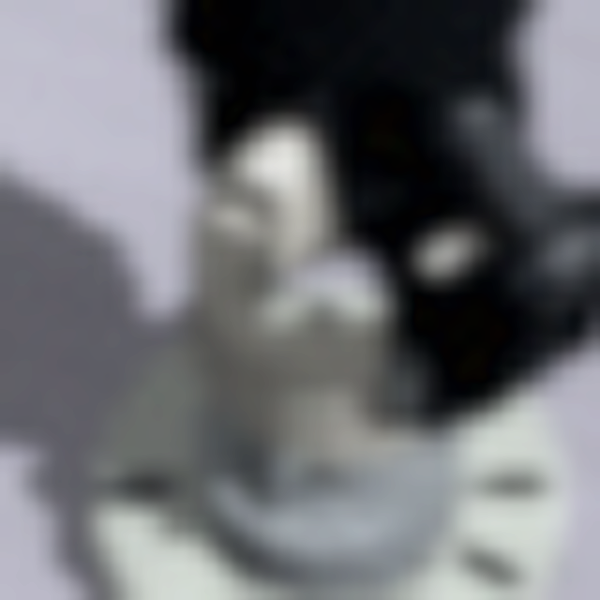

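```bash
python3 -m pendant '[-2,-1.5,2,0,0,0.2, 0,0,2,0,0,0]'|sed -n 2,4p
python3 - <<'E'
from h import *
go(.5950,-.0043,.086,2.53)
E
```

```text
eef_pos: [0.5955, -0.0045, 0.0888]
ee_rot: [0.301, 0.954, 0.0, 0.0]
force: [-0.1, 0.3, 0.5]
t 20.1 pos [595.51  -4.55  88.82] yaw 2.5307 F [-0.1  0.3  0.5] w 53.63
delta tool mm [ 0.56 -0.09  2.82] rot deg [ 0.05 -0.01  0.04]
```

```bash
python3 -m pendant '[0.5,0,2,0,0,0]'|sed -n 2,4p; for i in 1 2 3 4; do python3 -m pendant '[0,0,1.5,0,0,0]'|sed -n 2,4p; done
python3 - <<'E'
from h import *
go(.5950,-.0043,.083,2.53)
E
```

```text
eef_pos: [0.5953, -0.0045, 0.0868]
ee_rot: [0.301, 0.954, 0.0, 0.0]
force: [-0.4, -0.6, -0.9]
eef_pos: [0.5953, -0.0046, 0.0852]
ee_rot: [0.301, 0.954, 0.0, 0.0]
force: [-0.3, 0.3, 0.3]
eef_pos: [0.5953, -0.0046, 0.0836]
ee_rot: [0.301, 0.954, 0.0, 0.0]
force: [0.0, -0.4, -0.4]
eef_pos: [0.5956, -0.0047, 0.0822]
ee_rot: [0.301, 0.954, 0.001, 0.001]
force: [0.4, 0.6, 2.7]
eef_pos: [0.5964, -0.0047, 0.0816]
ee_rot: [0.301, 0.954, 0.001, 0.002]
force: [-1.4, 1.0, 7.5]
t 20.6 pos [596.45  -4.7   81.56] yaw 2.5299 F [-1.4  1.   7.5] w 54.08
delta tool mm [ 1.41 -0.5  -1.45] rot deg [ 0.14  0.16 -0.01]
```

```bash
python3 - <<'E'
from h import *
s=ctrl.sense(); T=s["ft_torque"];F=s["force"]
e=np.array([.863,-.505,0]);t=np.array([.505,.863,0])
print(F,T,"Te",T@e,"Tt",T@t)
E
python3 -m pendant '[0.5,0,-1,0.1,0.2,0]'|sed -n 2,4p
python3 - <<'E'
from h import *
s=ctrl.sense(); T=s["ft_torque"]; print(s["force"],T)
go(.5950,-.0043,.083,2.53)
E
```

```text
[-1.43125157  1.02771573  7.45398925] [ 0.10294943 -0.02807739  0.05709459] Te 0.10302444185051242 Tt 0.027758673546248294
eef_pos: [0.5961, -0.0044, 0.0828]
ee_rot: [0.301, 0.954, 0.0, -0.0]
force: [-0.4, -0.6, 0.1]
[-0.38079082 -0.61632506  0.05355093] [-0.02996231  0.01407938 -0.00544161]
t 20.7 pos [596.14  -4.4   82.78] yaw 2.5299 F [-0.4 -0.6  0.1] w 53.88
delta tool mm [ 0.99 -0.58 -0.22] rot deg [ 0.05 -0.03 -0.  ]
```

```bash
try(){ :; }; python3 -m pendant '[0.8,-1,-0.5,0,0,0]'|sed -n 2,4p; python3 -m pendant '[0,0,1.5,0,0,0]'|sed -n 2,4p;python3 -m pendant '[0,-0.5,1.5,0,0,0]'|sed -n 2,4p
python3 - <<'E'
from h import *
s=ctrl.sense(); T=s["ft_torque"]; print(s["force"],T)
go(.5950,-.0043,.083,2.53)
E
```

```text
eef_pos: [0.5952, -0.0048, 0.0834]
ee_rot: [0.301, 0.954, 0.0, 0.0]
force: [0.1, -0.3, -0.8]
eef_pos: [0.5952, -0.0048, 0.0821]
ee_rot: [0.301, 0.954, 0.001, 0.0]
force: [0.2, 0.3, 4.2]
eef_pos: [0.5959, -0.0052, 0.0815]
ee_rot: [0.301, 0.954, 0.001, 0.002]
force: [-1.3, 1.6, 9.6]
[-1.27206607  1.56279272  9.59465355] [ 0.26413997 -0.00713813 -0.00253744]
t 21.0 pos [595.94  -5.18  81.52] yaw 2.53 F [-1.3  1.6  9.6] w 53.98
delta tool mm [ 1.27  0.19 -1.49] rot deg [ 0.15  0.15 -0.  ]
```

Run:
```python
from kf import *
c=(489.1,251.1); print(proj("scene",[.4891,.2511,.132]))
kfit("scene",cv2.imread("pics/scene11.png"),412,236,11,c,z0=.1018)
im=cv2.imread("pics/scene11.png"); 
n="scene";u,v,r,k=412,236,13,390;out=[]
c=(.4891,.2505)
for ang in(None,-.46):
    a=crop(n,"scene11.png",u,v,r,k)
    if ang is not None:
        for z in(.1318,.1018):
            draw(a,pts(n,ring(c,.028,z),u,v,r,k),(0,0,255));draw(a,pts(n,ring(c,.015,z),u,v,r,k),(255,0,0))
            e=np.array([np.cos(ang),np.sin(ang)]);t=np.array([-e[1],e[0]])
            draw(a,pts(n,[[*(np.array(c)+e*i+t*j),z] for i,j in((.0137,.006),(.0205,.006),(.0205,-.006),(.0137,-.006))],u,v,r,k),(0,255,0))
    out.append(a)
cv2.imwrite("pics/k3.png",np.hstack(out))
```

```text
[414.49552352 233.53002248]
scene [486.53 251.63] -0.338 24.19
scene [486.51 251.63] -0.339 24.19
scene [486.54 251.71] -0.33 24.2
scene [483.13 242.25] 0.167 23.59
```

View pics/k3.png

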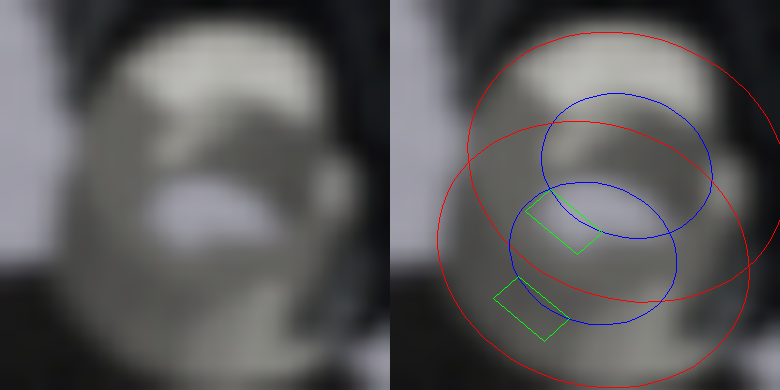

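Run:
```python
from kf import *
n="scene";im=cv2.imread("pics/scene11.png").astype(np.float32)
u,v,w,S=411,237,7,8
b=im[...,0]-im[...,2]  # bluish
big=cv2.resize(b[v-w-4:v+w+4,u-w-4:u+w+4],None,fx=S,fy=S,interpolation=cv2.INTER_CUBIC)[4*S:-4*S,4*S:-4*S]
print(np.round(b[v-w:v+w,u-w:u+w]).astype(int))
eye,D=setup(n,im,u,v,w,S)
z0=.1018; P=[pl(eye,D,z0+.03*f) for f in(1,.67,.33,0)]
y=big.ravel()
res=[]
for a in np.arange(-1.,.21,.05):
  best=(9e9,)
  for cx in np.arange(.4865,.4925,.0007):
    for cy in np.arange(.2475,.2535,.0007):
      m=np.ones_like(P[0][0],bool)
      for X,Y in P: m&=inhole(X-cx,Y-cy,a)
      f=cv2.GaussianBlur(m.astype(float),(0,0),.75*S).ravel()
      A=np.c_[f,np.ones_like(f)]; c=np.linalg.solve(A.T@A+1e-6*np.eye(2),A.T@y); e=np.sqrt(np.mean((A@c-y)**2))
      if e<best[0]: best=(e,cx,cy,c[0])
  print(round(a,2),np.round(best,4))
```

```text
[[ 1 -3 -5 -4 -4 -5 -4 -4 -5 -5 -4 -4 -3 -4]
 [ 1 -3 -4 -5 -4 -5 -5 -6 -5 -5 -4 -3 -2 -4]
 [ 1 -4 -4 -4 -4 -5 -6 -5 -4 -4 -3 -3 -3 -2]
 [ 0 -4 -4 -4 -5 -5 -5 -5 -4 -2 -3 -4 -3 -2]
 [-1 -3 -5 -4 -4 -3 -1  0  0  1  0 -2 -3 -4]
 [-3 -4 -4 -4 -2  2  5  7  8  7  5  2  0 -3]
 [-2 -4 -4 -4  1  5  8 10 10 10  8  8  4  0]
 [-3 -4 -4 -2  0  6  9 10 10  9 10  9  7  3]
 [-2 -3 -3 -4 -2  2  6  8  7  6  5  6  5  1]
 [-2 -2 -3 -4 -3 -2  3  4  2 -1  0  0 -1 -2]
 [-2 -3 -4 -2 -4 -4 -3 -3 -3 -3 -3 -4 -4 -4]
 [-2 -2 -3 -2 -2 -4 -3 -3 -4 -4 -5 -5 -4 -5]
 [-3 -2 -2 -2 -3 -4 -4 -3 -4 -3 -3 -4 -5 -5]
 [-2 -2 -3 -3 -3 -4 -3 -3 -4 -4 -4 -4 -4 -4]]
-1.0 [ 1.9063  0.4893  0.251  15.9272]
-0.95 [ 1.8567  0.4893  0.251  15.7691]
-0.9 [ 1.7991  0.4893  0.251  15.6062]
-0.85 [ 1.7286  0.4893  0.2517 15.4007]
-0.8 [ 1.6484  0.4893  0.2517 15.2737]
-0.75 [ 1.5654  0.4893  0.2517 15.1449]
-0.7 [ 1.4796  0.4893  0.2517 15.0211]
-0.65 [ 1.4007  0.4886  0.2517 14.9371]
-0.6 [ 1.3165  0.4886  0.2517 14.8355]
-0.55 [ 1.2648  0.4886  0.2517 14.709 ]
-0.5 [ 1.2199  0.4886  0.251  14.6393]
-0.45 [ 1.2031  0.4886  0.251  14.5585]
-0.4 [ 1.2374  0.4886  0.251  14.4297]
-0.35 [ 1.2831  0.4886  0.2503 14.4001]
-0.3 [ 1.3559  0.4879  0.2503 14.2067]
-0.25 [ 1.4437  0.4879  0.2496 14.0863]
-0.2 [ 1.5275  0.4879  0.2496 13.9284]
-0.15 [ 1.6374  0.4879  0.2496 13.7555]
-0.1 [ 1.722   0.4879  0.2489 13.6558]
-0.05 [ 1.8253  0.4879  0.2489 13.4703]
0.0 [ 1.9239  0.4879  0.2482 13.2437]
0.05 [ 2.0144  0.4879  0.2482 13.0895]
0.1 [ 2.1029  0.4879  0.2482 12.9221]
0.15 [ 2.1734  0.4879  0.2475 12.7872]
0.2 [ 2.2412  0.4879  0.2475 12.6551]
```

The through-hole fit confirms the keyway angle of the held knob. The camera offset suggests the key sits about 1.2 mm farther CCW, near −0.45 rad. I rotate the knob to match and try again.

```bash
python3 -m pendant '[1,0.2,-2.2,0.1,0.1,-4.6,0,0,0,0,0,0]'|sed -n 2,4p
python3 - <<'E'
from h import *
go(.5952,-.0042,.083,2.61)
E
```

```text
eef_pos: [0.5952, -0.0045, 0.0837]
ee_rot: [0.262, 0.965, 0.0, 0.001]
force: [-0.9, -0.0, -0.1]
t 21.2 pos [595.23  -4.53  83.68] yaw 2.6122 F [-0.9 -0.  -0.1] w 53.86
delta tool mm [0.19 0.27 0.68] rot deg [0.04 0.07 0.12]
```

```bash
python3 -m pendant '[0.1,0.3,1.5,0,0,0]'|sed -n 2,4p; python3 -m pendant '[0,0,1.5,0,0,0]'|sed -n 2,4p; python3 -m pendant '[0,0,1.5,0,0,0]'|sed -n 2,4p
python3 - <<'E'
from h import *
go(.5952,-.0042,.083,2.61)
E
```

```text
eef_pos: [0.5951, -0.0042, 0.0819]
ee_rot: [0.262, 0.965, 0.0, 0.001]
force: [0.7, 0.1, -0.6]
eef_pos: [0.5948, -0.0042, 0.0799]
ee_rot: [0.263, 0.965, 0.0, 0.0]
force: [0.8, 0.2, -0.4]
eef_pos: [0.5945, -0.0042, 0.0779]
ee_rot: [0.263, 0.965, 0.0, -0.0]
force: [-0.1, 1.2, -1.8]
t 21.5 pos [594.52  -4.18  77.9 ] yaw 2.6089 F [-0.1  1.2 -1.8] w 54.48
delta tool mm [-0.59  0.32 -5.1 ] rot deg [ 0.   -0.03 -0.06]
```

The keyway is over the key and moving freely. I carry on down toward the pilot.

```bash
for i in 1 2 3 4; do python3 -m pendant '[-0.2,0,1.5,0,0,0]'|sed -n 2,4p; done
python3 - <<'E'
from h import *
go(.5952,-.0042,.07,2.61)
E
```

```text
eef_pos: [0.5944, -0.0043, 0.0759]
ee_rot: [0.263, 0.965, 0.0, -0.001]
force: [0.4, 0.2, -0.6]
eef_pos: [0.5944, -0.0043, 0.074]
ee_rot: [0.264, 0.965, 0.0, -0.001]
force: [-0.4, -0.1, -1.5]
eef_pos: [0.5946, -0.0045, 0.0722]
ee_rot: [0.264, 0.965, 0.0, -0.001]
force: [-0.0, 0.0, -0.9]
eef_pos: [0.5947, -0.0046, 0.0705]
ee_rot: [0.264, 0.965, 0.0, -0.001]
force: [0.6, -0.3, -0.5]
t 21.9 pos [594.74  -4.56  70.53] yaw 2.6078 F [ 0.6 -0.3 -0.5] w 54.22
delta tool mm [-0.21  0.54  0.53] rot deg [-0.02 -0.11 -0.13]
```

```bash
python3 -m pendant '[-0.2,0.4,1.2,0,-0.1,0]'|sed -n 2,4p; for i in 1 2 3; do python3 -m pendant '[0,0,1.2,0,0,0]'|sed -n 2,4p; done
python3 - <<'E'
from h import *
go(.5952,-.0042,.068,2.61)
E
```

```text
eef_pos: [0.5952, -0.0044, 0.0691]
ee_rot: [0.264, 0.965, -0.0, -0.0]
force: [0.2, 0.1, -1.4]
eef_pos: [0.5952, -0.0044, 0.0678]
ee_rot: [0.264, 0.965, -0.0, -0.0]
force: [0.4, -0.2, -0.8]
eef_pos: [0.5952, -0.0043, 0.0665]
ee_rot: [0.264, 0.965, -0.0, -0.0]
force: [-0.2, 0.2, -1.0]
eef_pos: [0.5952, -0.0043, 0.0652]
ee_rot: [0.264, 0.965, -0.0, -0.0]
force: [-0.4, -0.3, -1.5]
t 22.3 pos [595.2   -4.35  65.25] yaw 2.6077 F [-0.4 -0.3 -1.5] w 53.9
delta tool mm [ 0.08  0.12 -2.75] rot deg [-0.03 -0.   -0.13]
```

```bash
for i in 1 2 3 4 5; do python3 -m pendant '[0,0,1.8,0,0,0]'|sed -n 2,4p; done
python3 - <<'E'
from h import *
go(.5952,-.0042,.053,2.61)
E
```

```text
eef_pos: [0.5953, -0.0043, 0.0634]
ee_rot: [0.264, 0.965, -0.0, 0.0]
force: [-0.1, 0.1, -0.6]
eef_pos: [0.5953, -0.0044, 0.0615]
ee_rot: [0.264, 0.965, -0.0, 0.0]
force: [-0.7, 0.5, -0.5]
eef_pos: [0.5953, -0.0044, 0.0596]
ee_rot: [0.264, 0.965, -0.0, 0.0]
force: [0.8, -0.1, -1.7]
eef_pos: [0.5953, -0.0044, 0.0576]
ee_rot: [0.264, 0.965, -0.0, 0.0]
force: [-0.9, -0.1, -0.2]
eef_pos: [0.5953, -0.0043, 0.0556]
ee_rot: [0.264, 0.965, -0.0, 0.0]
force: [0.8, 0.1, -1.3]
t 22.8 pos [595.32  -4.35  55.61] yaw 2.6077 F [ 0.8  0.1 -1.3] w 54.46
delta tool mm [0.18 0.07 2.61] rot deg [-0.02  0.02 -0.13]
```

```bash
for i in 1 2 3 4 ; do python3 -m pendant '[0,0,1,0,0,0]'|sed -n 2,4p; done
python3 - <<'E'
from h import *
go(.5952,-.0042,.053,2.61)
E
```

```text
eef_pos: [0.5952, -0.0043, 0.0543]
ee_rot: [0.264, 0.965, -0.0, -0.0]
force: [-0.7, 0.2, -1.5]
eef_pos: [0.5952, -0.0044, 0.0532]
ee_rot: [0.264, 0.965, -0.0, -0.0]
force: [0.4, 0.4, 0.2]
eef_pos: [0.5952, -0.0043, 0.0528]
ee_rot: [0.264, 0.965, -0.0, -0.0]
force: [-3.0, 0.2, 10.9]
eef_pos: [0.5952, -0.0044, 0.0528]
ee_rot: [0.264, 0.965, -0.0, -0.0]
force: [-2.6, -0.5, 8.0]
t 23.2 pos [595.24  -4.38  52.79] yaw 2.6077 F [-2.6 -0.5  8. ] w 54.35
delta tool mm [ 0.12  0.14 -0.21] rot deg [-0.03 -0.   -0.13]
```

Seated at the predicted height with a force of 8–11 N. I relax, open and rise.

```bash
python3 -m pendant '[0,0,0,0,0,0]' ; python3 -m pendant '[0,0,0,0,0,0, 0,0,0,0,0,0, 0,0,0,0,0,0]' 82
python3 - <<'E'
from h import *
go(.5952,-.0044,.053,2.61)
E
```

```text
time: 23.3
eef_pos: [0.5954, -0.0044, 0.0532]
ee_rot: [0.264, 0.965, -0.0, 0.0]
force: [0.1, 0.5, -0.4]
grip_width: 0.054
time: 23.6
eef_pos: [0.5959, -0.0045, 0.0535]
ee_rot: [0.264, 0.965, -0.0, 0.001]
force: [-0.6, 0.3, -0.1]
grip_width: 0.0823
t 23.6 pos [595.86  -4.48  53.48] yaw 2.6077 F [-0.6  0.3 -0.1] w 82.3
delta tool mm [ 0.61 -0.26  0.48] rot deg [ 0.01  0.1  -0.13]
```

```bash
python3 -m pendant '[0.5,0,-6,0,0,0, 0,0,-12,0,0,0, 0,0,-25,0,0,0, 0,0,-35,0,0,0, 0,0,-40,0,0,0, 30,0,-30,0,0,0, 40,0,-20,0,0,0, 40,0,0,0,0,0, 40,0,0,0,0,0, 40,-40,0,0,0,0,40,-40,0,0,0,0,40,-40,0,0,0,0,20,-30,0,0,0,0,0,0,0,0,0,0]'
python3 - <<'E'
from h import *
from ov import *
save('scene13.png',optics.capture('scene'));save('top13.png',optics.capture('top'))
o=[]
for n,(u,v) in(("scene",(309,252)),("top",(321,210))):
    o.append(cv2.resize(crop(n,n+'13.png',u,v,24,400),(400,400)))
    for q in("knob_center","key_center"):
        print(n,q,[(np.round(d["position"],1).tolist(),round(d["score"],2)) for d in spotter.mark_of(n,q)])
    print(proj(n,[.5952,-.0043,.047]))
cv2.imwrite('pics/e.png',np.hstack(o))
E
```

```text
time: 25.0
eef_pos: [0.2808, 0.0222, 0.2334]
ee_rot: [0.262, 0.965, 0.002, 0.011]
force: [1.0, -0.8, 1.1]
grip_width: 0.0818
scene knob_center [([293.4, 382.4], 0.88), ([232.2, 365.7], 0.8), ([223.8, 419.4], 0.76), ([251.5, 306.0], 0.56)]
scene key_center []
[309.90406693 252.41041677]
top knob_center [([212.1, 321.8], 0.94), ([304.3, 191.5], 0.79), ([192.0, 222.9], 0.67), ([269.5, 261.7], 0.61)]
top key_center [([248.3, 524.1], 0.64), ([208.4, 324.2], 0.37)]
[321.92112011 210.41582394]
```

View pics/e.png

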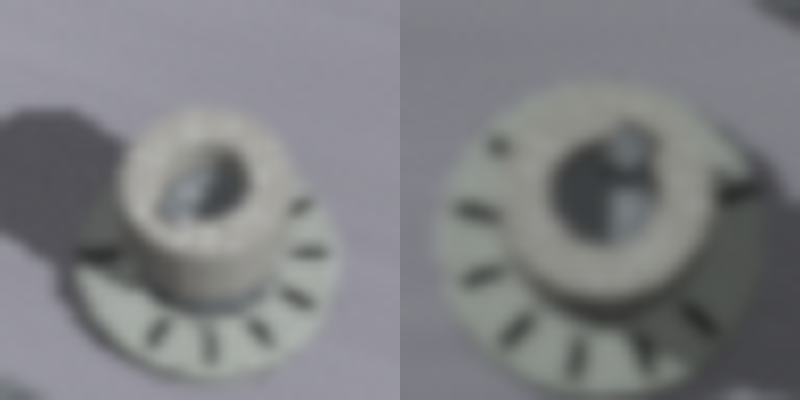

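View pics/scene13.png

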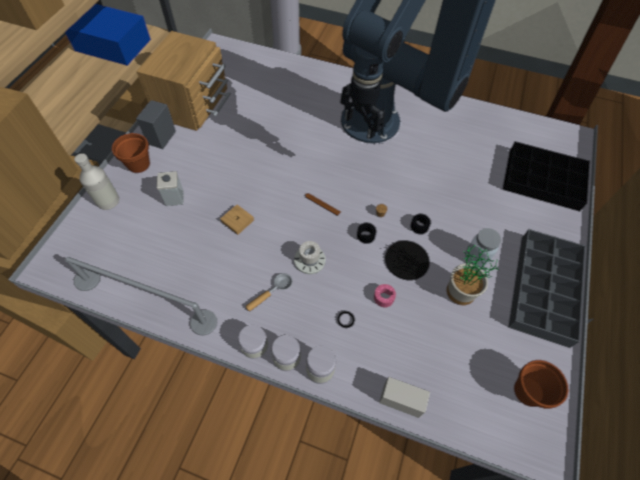

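The knob sits level on the flange with the key in its keyway (scene (309,252), top (321,210)). The bystanders are where they were. I move the arm a little away from its own base and hand in.

```bash
python3 -m pendant '[-30,30,0,0,0,0, -30,30,-20,0,0,0, 0,0,0,0,0,0, 0,0,0,0,0,0]'; python3 -c "
from h import *
finish_job()"
```

```text
time: 25.7
eef_pos: [0.3749, 0.0454, 0.2558]
ee_rot: [0.259, 0.966, 0.002, 0.013]
force: [0.7, 0.2, -0.3]
grip_width: 0.0817
the job is handed in; nothing more can be done
```

The job is handed in, at about 26 s of the 72 s allowed. No verdict was reported.

**Key:** I took the square key from the block and felt my way into the spindle slot from its open side, with at most about 6 N at the wrist. I lowered it into the flange pocket until it was about 2 mm off the floor and let go.

**Knob:** I picked the white knob off the pot base and carried it to the vent. The first attempts met the key's top, so I turned the knob about 0.08 rad. It then slid down freely and came to rest at the predicted height, with at most about 11 N at the wrist. I let go and moved the arm clear.

**Last checks:** In both cameras the knob looks level on the flange with the key in its keyway. In the scene view the bystanders look unmoved and the arm is clear of everything.

**What disagreed or stayed unconfirmed:**
- The two cameras disagree by several millimetres, and the arm readings lie between them.
- My first guess for the slot angle, −0.62 rad, was off. Feeling and fitting gave about −0.45 to −0.53 rad.
- In the final pictures the key detector found nothing in the scene view. In the top view its hits were not at the vent. That the key is fully down rests on a picture taken before the knob went on and on the knob seating around it.

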